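# Set the dispensary tweezers to the marked gap

## Robot

A 6-joint arm with a two-finger parallel gripper is mounted at the origin on the work surface. World frame = base frame: x ahead of the robot, y to its left, z up, the work surface at z = 0. Lengths are in m, angles in rad, forces in N, time in s.
With the tool pointing down it reaches from about 0.375 to 0.9 m from the base axis. Payload 3.1 kg.
Tool frame: the origin (TCP) lies on the centre line of the jaws, within the pads' length; the fingertips stand 25 mm ahead of it and the grasp point (between the pads) lies 6 mm ahead of it (manip.tips_ahead is the distance from the TCP to the fingertips, in m); z points along the fingers, y is the direction in which the jaws open and shut (so a half turn about z gives the same grasp; the last joint's range is limited). The gripper opens to 85 mm and grips with 20 to 120 N. Pads are 22 mm wide; open, the fingers measure 114 mm over their backs; the gripper's body (76 mm by 85 mm) begins 54 mm behind the grasp point. The pads swing forward as they close: fully open they stand 13 mm farther back than shut.
Start: joints at [1.073, 0.527, 1.433, -0, 1.181, -0.178], TCP at [0.196, 0.593, 0.256] pointing down, gripper open.
Joint ranges: [-3.08, 3.08], [-0.75, 2.2], [0.22, 2.44], [-1.43, 4.57], [0, 2.65], [-2.85, 2.85]. Speed limits (rad/s): [2.79, 2.79, 3.14, 3.14, 3.14, 3.14].

## Interface

Orientations are given as a unit quaternion [x, y, z, w].
In Python, from station import manip gives the robot as it stands.
- The arm moves only by the tool play_rows, never from a script. Its argument "steps" is a list that holds one entry, the list of rows, each a list of 6 numbers: the shift along the tool's x, y, z in m, then the turn, a rotation vector about the tool's x, y, z in degrees. In form: [[[x, y, z, rx, ry, rz], ...]]. A call has 1 to 10 rows; each row shifts and turns the commanded pose from where the row before left it, along the tool's axes as they then stand; what a row does not reach is not made up. A row lasts 1/8 s, in which the tool goes at most 62.5 mm and 10.7 degrees, less where a joint would pass 70% of its speed; a pose out of reach is approached as far as the arm can. A call is refused whole if a number of a shift passes 0.0625 or a number of a turn 10.7, either way. A call with a gripper value outside its range is refused whole. "fingers" is the opening, from 0 (shut) to 1 (fully open), set as the call begins (left out, the last holds). The fingers move at their own pace and stop on an object; "squeeze" is the grip in N (left out, the last holds). Time passes only in rows, so rows that do not move let the fingers close. It gives the time, the measured TCP pose, the force and the opening at its end, in the units of the state.
- manip.sense(): the state, without advancing time (a new reading comes with each control period).
- manip.snapshot(name): name is "scene" or "side" or "wrist"; returns a dict with "img" (420x560x3 uint8, red, green, blue), "K" (3x3 intrinsics, pixels), "k1" (the pictures are not rectified: a ray, as slopes to the right and down, at radius r is drawn at 1 + k1 r^2 times it, then the intrinsics apply), "world_from_camera" (4x4, takes a point from camera to world coordinates). Camera axes: x right, y down, z forward; pixel columns grow to the right and rows downward; lengths in m; the calibration is good to about 2 mm. A picture is of the moment at which its call begins. There is no depth.
- manip.sign_off(): hands the job in, once; it reports no verdict.
Trained networks look in a picture, given as the dict that the camera call returned (one of the last four; its "shot" number tells which), for a name from the list of things; names that differ only in an ending like _2 or _b are one class to them, and where a whole thing is asked for, a point or a joint stands for the part that bears it (a point fixed in the world has none). Each returns a list of dicts, best first, with "score" (0 to 1); they miss things now and then, are a little off and sometimes report something else, mostly with a low value. They report only what shows in the picture. A call takes as long as a camera call.
- manip.regions_of(label, picture): "pixels" (420x560 bool, what is visible of it) and "rect" ([left, top, right, bottom] in pixels, round what is visible of it).
- manip.pinpoint(label, picture): "point" ([column, row] in pixels: a listed point, or the origin of a listed thing).
The state is a dict: "t": time; "q": joint angles; "qd": joint speeds; "tau": joint torques, N m; "tcp_pos": TCP position; "tool_rot": TCP orientation; "force": force on the tool from outside, world axes, zero at the start; "ft_torque": the same for the moment, N m; "finger_gap": opening from 0.0 (shut) to 1.0 (fully open).
Only numpy, scipy, OpenCV 4.12 (cv2) and the standard library are available. Lean on these libraries where they do the work, as an engineer would, in place of code of your own. Each camera call takes 0.05 s, during which the arm holds its last target.

## Task

Clear the carton offcut and the yellow paper ball off the white gap tile into the blue waste bin. Then take the sprung tweezers off their rest by their orange pads, hold them level with the tips a few centimetres above the tile, lined up with the two orange lines, and squeeze gently until each tip is over its line; never let the tips pinch together. Finish while still holding the tweezers clear of the tile at that gap, steady, and leave the pill bottle, ointment jar and carton where they stand.

Things in the scene. Friction and masses are not known exactly. Their poses are not given: they have to be found in the camera images.
- tile: Fixed white gap tile with a lime-green rim, 170 (its x) by 150 (its y) by 8 mm thick. Origin: centre of its underside, z up. Two orange lines run along its x, centred at y = -8 and +8 mm, so 16 mm apart.
- mark (a point): Centre of the tile's top face, midway between the two orange lines; axes as the tile's.
- offcut: Loose chunky corrugated carton offcut, 40 (x) by 26 (y) by 34 mm high (the half at +y is 28 mm high), about 12 g, standing on the tile. Origin: centre of its underside, z up. Best gripped across its y.
- paper_ball: Loose hard crumpled yellow paper ball, about 32 by 32 by 34 mm with flattish sides facing its x and y, about 12 g, on the tile. Origin: centre of its underside, z up.
- bin: Fixed blue open waste bin, 160 by 160 mm and 80 mm high, walls 4 mm. Origin: centre of its underside. Dropping the debris in from just above the rim is fine.
- rest: Fixed teal rest: base 205 by 50 by 8 mm; slotted block (52 mm high, 45 mm wide) under the tweezers' root and a cross bar (43 mm high, 60 mm wide, 10 mm thick) under the blades 147 mm ahead; open from x = 10 to 140 mm. Origin: on the table below the tweezers' root; x runs to their tips, z up. Lift the tweezers straight up by 20 mm or more.
- tweezers: Loose bright steel sprung tweezers, 186 mm long, about 56 g, balanced near the pads, lying level on the rest. Origin: midway between the blade hinges at the root, mid height (47 mm above the table at the start). x to the tips, y to the left blade, z up. The 14 mm high blades close sideways, by equal angles, and spring open when let go. Outside each is an orange ribbed pad, 30 mm long, 16 mm high, 100 mm ahead of the origin.
- grip (a point): Point midway between the orange pads, 100 mm ahead of the tweezers' origin; axes as theirs. Width over the pads: 50 mm at rest (tip gap 45 mm), 31 mm at a 16 mm tip gap (35 mm where the pads lie flat to the fingers); near 16 mm 1 mm less over the pads closes the tips by about 1.65 mm. The squeeze takes 2 N to start, 6.5 N at the 16 mm gap.
- nose (a point): Point midway between the two tips, 163 mm ahead of the tweezers' origin; axes as the tweezers'.
- tip_left (a point): Inner face of the left (+y) blade's tip. The tip gap is the distance between tip_left and tip_right.
- tip_right (a point): Inner face of the right (-y) blade's tip.
- pill_bottle: Bystander: amber pill bottle, 40 mm across, 68 mm high, standing. Origin: centre of its underside.
- ointment_jar: Bystander: white ointment jar with green cap, 52 mm across, 45 mm high. Origin: centre of its underside.
- carton: Bystander: lying medicine carton, 50 (x) by 110 (y) by 32 mm high, white with lime band. Origin: centre of its underside.

How it is judged:
By the outcome, as a careful person would: the job done as asked, in the order asked, and still so for the second after the job is handed in, while the arm keeps its last pose, push and grip.
It also fails if it takes over 69 s, if anything falls off the work surface, if the arm or the gripper's body presses on something with over 40 N, if the wrist force passes 120 N, or if a joint passes its speed limit or range.

## Working session

There is one attempt and no reset: what is moved stays moved. The work goes in short steps, Python scripts to look and compute and a tool call to move; the robot and the scene stay as the last step left them, time stands still between calls to the robot, and variables do not carry over. Pictures are saved under pics/ and viewed, and the job is handed in when it is done.

Besides the shell and the picture viewer there is one more tool, called after "Call:" as name(argument=value, ...) on one line, values as JSON. play_rows: Moves the arm, as the interface text tells. Its arguments: {"type":"object","properties":{"steps":{"type":"array"},"fingers":{"type":"number"},"squeeze":{"type":"number"}},"required":["steps"]}

```bash
ls; mkdir -p pics
cat > h.py <<'E'
import numpy as np, cv2
from station import manip
from scipy.spatial.transform import Rotation as R
def ray(p,uv):
    K=np.array(p["K"]);k1=p["k1"];x=(uv[0]-K[0,2])/K[0,0];y=(uv[1]-K[1,2])/K[1,1]
    X,Y=x,y
    for _ in range(30):
        f=1+k1*(X*X+Y*Y);X,Y=x/f,y/f
    T=np.array(p["world_from_camera"]);return T[:3,3],T[:3,:3]@np.array([X,Y,1.])
def atz(p,uv,z):
    o,d=ray(p,uv);return o+d*(z-o[2])/d[2]
def proj(p,P):
    T=np.linalg.inv(np.array(p["world_from_camera"]));c=T[:3,:3]@np.array(P)+T[:3,3];x,y=c[0]/c[2],c[1]/c[2]
    f=1+p["k1"]*(x*x+y*y);K=np.array(p["K"]);return np.array([K[0,0]*x*f+K[0,2],K[1,1]*y*f+K[1,2]])
def tri(ps,uvs):
    A=np.zeros((3,3));b=np.zeros(3)
    for p,u in zip(ps,uvs):
        o,d=ray(p,u);d=d/np.linalg.norm(d);M=np.eye(3)-np.outer(d,d);A+=M;b+=M@o
    return np.linalg.solve(A,b)
def save(p,n): cv2.imwrite("pics/"+n+".png",p["img"][:,:,::-1])
E
python3 - <<'E'
from h import *
np.set_printoptions(precision=4,suppress=True)
s=manip.sense();print(s["t"],s["tcp_pos"],s["tool_rot"],s["finger_gap"],manip.tips_ahead)
ps={}
for n in ["scene","side","wrist"]:
    p=manip.snapshot(n);ps[n]=p;save(p,n+"0");print(n,p["k1"],np.array(p["world_from_camera"]))
for l in ["tile","mark","offcut","paper_ball","bin","rest","tweezers","grip","nose","tip_left","tip_right","pill_bottle","ointment_jar","carton"]:
    uv={}
    for n,p in ps.items():
        r=manip.pinpoint(l,p)
        if r: uv[n]=r[0]["point"];print(l,n,np.round(r[0]["point"],1),round(r[0]["score"],2))
    k=[n for n in uv]
    if len(k)>1: print("   tri",tri([ps[n] for n in k],[uv[n] for n in k]))
print(manip.sense()["t"])
E
```

```text
pics
0.0 [0.1961 0.5927 0.2553] [ 0.1592  0.9872 -0.001  -0.0004] 1.0009297611244818 0.025
scene -0.13025564897378206 [[-0.4297  0.5372 -0.7258  1.224 ]
 [ 0.9027  0.2746 -0.3312  0.3079]
 [ 0.0214 -0.7975 -0.6029  0.6389]
 [ 0.      0.      0.      1.    ]]
side -0.013662354520528119 [[-0.9978 -0.0265  0.0607  0.5205]
 [-0.0643  0.6074 -0.7918  0.6456]
 [-0.0159 -0.7939 -0.6078  0.5631]
 [ 0.      0.      0.      1.    ]]
wrist -0.026026883020921612 [[ 0.3146  0.9154  0.2513  0.1333]
 [ 0.9492 -0.3028 -0.0854  0.6136]
 [-0.0021  0.2654 -0.9641  0.3731]
 [ 0.      0.      0.      1.    ]]
tile scene [291.6 231.2] 0.89
tile side [294. 240.] 0.97
   tri [0.5265 0.0253 0.0044]
mark scene [290.3 231.1] 0.95
mark side [291.  243.1] 0.96
   tri [0.5306 0.0262 0.0024]
offcut scene [293.9 218.9] 0.71
offcut side [309.4 234.4] 0.59
   tri [0.4956 0.0167 0.0131]
paper_ball scene [273.9 242.7] 0.89
paper_ball side [263.5 232.7] 0.8
   tri [0.5885 0.0135 0.0137]
bin scene [173.6 180.8] 0.71
bin side [314.  160.7] 0.57
   tri [ 0.4779 -0.3173 -0.0063]
rest scene [414.5 228.9] 0.57
rest side [372.
[... 155 characters left out ...]
 0.2723 0.0496]
grip scene [406.9 240.3] 0.91
grip side [307.4 324.5] 0.56
   tri [0.5012 0.2628 0.0501]
nose scene [399.2 260.8] 0.63
nose side [265.1 325.2] 0.76
   tri [0.5642 0.2635 0.0472]
tip_left scene [414.2 262.8] 0.59
tip_left side [261.5 338.5] 0.7
   tri [0.5666 0.2918 0.0551]
tip_right scene [391.5 258.5] 0.73
tip_right side [265.7 311.7] 0.71
   tri [0.5662 0.2463 0.052 ]
pill_bottle scene [322.7 304.8] 0.81
pill_bottle side [199.6 289.3] 0.75
   tri [0.6914 0.1613 0.0041]
ointment_jar scene [184.8 264.3] 0.94
ointment_jar side [266.2 313.5] 0.69
   tri [ 0.5837 -0.1454 -0.2517]
carton scene [135.  237.7] 0.78
carton side [230.1 164.6] 0.55
   tri [ 0.6987 -0.259   0.0061]
2.25
```

View pictures.

View pics/scene0.png

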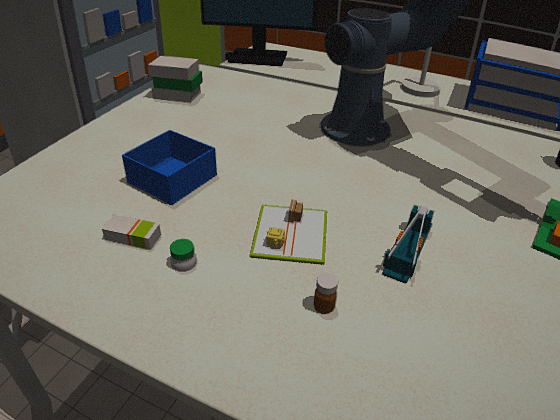

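View pics/side0.png

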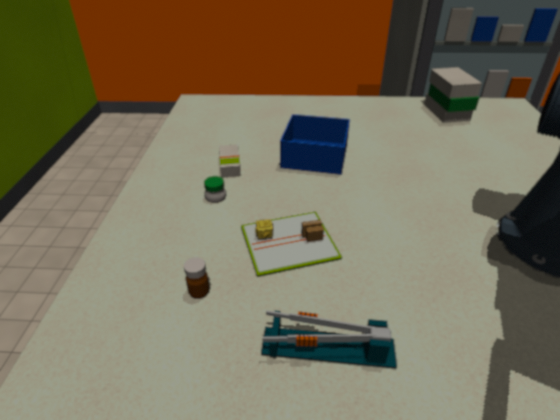

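View pics/wrist0.png

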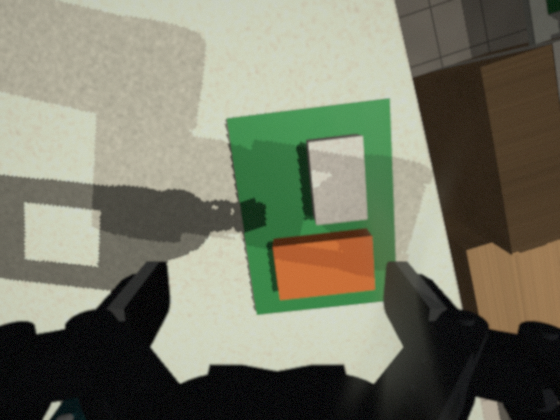

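Run:
```python
from h import *
import pickle
np.set_printoptions(precision=4,suppress=True)
p=manip.snapshot("side");pickle.dump(p,open("side.pkl","wb"))
for uv in [(242,222),(319,212),(340,260),(262,272)]: print(atz(p,uv,.008))
for uv in [(252,247),(327,237)]: print(atz(p,uv,.008))
img=p["img"][200:285,230:350];cv2.imwrite("pics/sidez.png",cv2.resize(img,None,fx=6,fy=6,interpolation=cv2.INTER_CUBIC)[:,:,::-1])
```

```text
[ 0.6377 -0.0276  0.008 ]
[ 0.4724 -0.0698  0.008 ]
[0.4363 0.0779 0.008 ]
[0.5826 0.1165 0.008 ]
[0.6082 0.0496 0.008 ]
[0.4583 0.0126 0.008 ]
```

Call:
play_rows(steps=[[[-0.046,-0.0396,0,0,0,0],[-0.046,-0.0396,0,0,0,0],[-0.046,-0.0396,0,0,0,0],[-0.046,-0.0396,0,0,0,0],[-0.046,-0.0396,0,0,0,0],[-0.046,-0.0396,0,0,0,0],[-0.046,-0.0396,0,0,0,0],[-0.046,-0.0396,0,0,0,0],[-0.046,-0.0396,0,0,0,0],[-0.046,-0.0396,0,0,0,0]]])

```text
t: 3.55
tcp_pos: [0.5097, 0.0709, 0.2566]
tool_rot: [0.159, 0.987, 0.0, 0.0]
force: [1.2, 0.5, -0.0]
finger_gap: 1.005
```

Run:
```python
from h import *
import pickle
np.set_printoptions(precision=4,suppress=True)
s=manip.sense();print(s["t"],s["tcp_pos"],s["tool_rot"],s["qd"])
p=manip.snapshot("wrist");save(p,"w1");pickle.dump((p,s),open("w1.pkl","wb"))
for l in ["mark","offcut","paper_ball"]:
    for r in manip.pinpoint(l,p)[:1]: print(l,np.round(r["point"],1),r["score"],atz(p,r["point"],.008))
```

```text
3.55 [0.5097 0.0709 0.2566] [0.1594 0.9872 0.0002 0.0005] [-0.8271  0.2235 -0.3953  0.0021  0.1589 -0.8229]
mark [246.3 206.9] 0.74 [0.5337 0.0291 0.008 ]
offcut [216.2 173.3] 0.93 [0.4901 0.0118 0.008 ]
paper_ball [249.3 255.1] 0.68 [0.5865 0.0138 0.008 ]
```

View pics/w1.png

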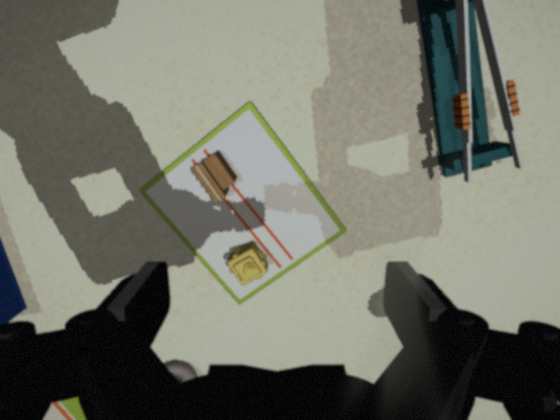

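View pics/sidez.png

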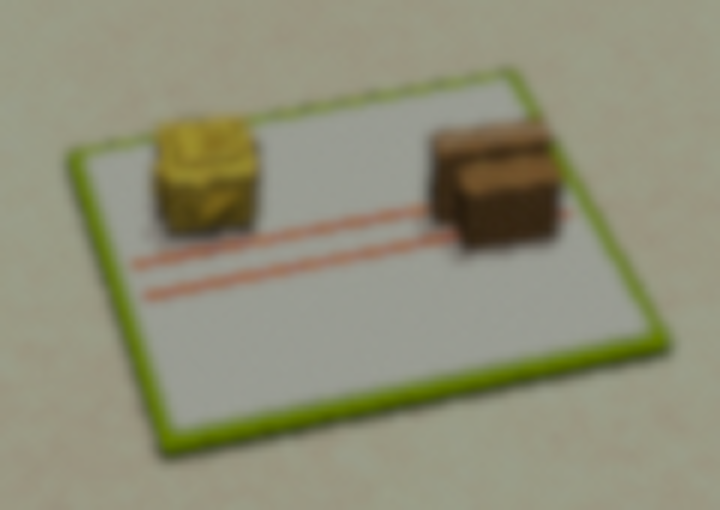

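Run:
```python
from h import *
import pickle
np.set_printoptions(precision=4,suppress=True)
p,s=pickle.load(open("w1.pkl","rb"))
q=[atz(p,u,.008) for u in [(250,102),(346,230),(240,302),(140,190)]]
for a in q: print(a)
print("c",sum(q)/4, "yaw",[np.degrees(np.arctan2((q[i]-q[j])[1],(q[i]-q[j])[0])) for i,j in [(1,0),(2,3)]],np.linalg.norm(q[1]-q[0]),np.linalg.norm(q[2]-q[1]))
img=p["img"][130:290,160:310];cv2.imwrite("pics/w1z.png",cv2.resize(img,None,fx=4,fy=4,interpolation=cv2.INTER_CUBIC)[:,:,::-1])
s=manip.sense();print(s["t"],s["tcp_pos"],s["qd"])
```

```text
[0.4344 0.0683 0.008 ]
[0.5918 0.1222 0.008 ]
[ 0.6376 -0.0156  0.008 ]
[ 0.4814 -0.0703  0.008 ]
c [0.5363 0.0261 0.008 ] yaw [np.float64(18.8941486270032), np.float64(19.29014770322273)] 0.16632897692218765 0.14522025517064996
3.75 [0.509  0.0716 0.2562] [ 0.0476 -0.0131  0.0321  0.0056  0.0072 -0.0001]
```

View pics/w1z.png

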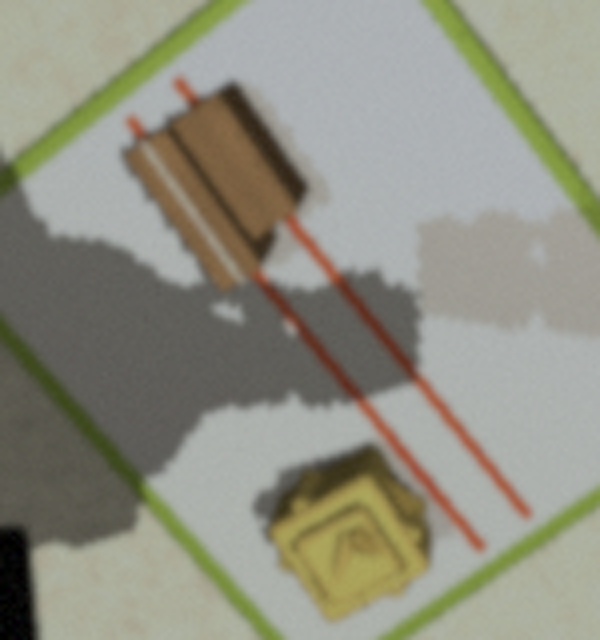

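Run:
```python
from h import *
import pickle
np.set_printoptions(precision=4,suppress=True)
p,s=pickle.load(open("w1.pkl","rb"))
f=lambda u,z: atz(p,(u[0]/4+160,u[1]/4+130),z)
yaw=lambda a,b: np.degrees(np.arctan2(*(b-a)[[1,0]]))
a,b,c,d=[f(u,.042) for u in [(125,150),(228,290),(265,255),(168,130)]]
print("hi",a,b,c,d,yaw(a,b),yaw(d,c),np.linalg.norm(b-a),np.linalg.norm(b-c))
a,b=[f(u,.036) for u in [(228,92),(298,200)]];print("lo",a,b,yaw(a,b),np.linalg.norm(b-a))
q=[f(u,.042) for u in [(275,540),(365,475),(428,560),(335,618)]]
print("ball",sum(q)/4,yaw(q[1],q[2]),yaw(q[0],q[3]),yaw(q[0],q[1]),np.linalg.norm(q[1]-q[0]),np.linalg.norm(q[2]-q[1]))
a,b=f((130,120),.008),f((480,550),.008);print("line-",a,b,yaw(a,b))
a,b=f((180,80),.008),f((528,517),.008);print("line+",a,b,yaw(a,b))
```

```text
hi [ 0.4736 -0.001   0.042 ] [0.5127 0.0098 0.042 ] [0.5075 0.0212 0.042 ] [0.4724 0.0103 0.042 ] 15.404926216403407 17.353750207942795 0.04055123292177916 0.012551176787780508
lo [0.469  0.0254 0.036 ] [0.4984 0.0321 0.036 ] 12.888742854676654 0.030123536189925273
ball [0.5853 0.0151 0.042 ] 15.513909807892002 15.503727162397647 109.03455218202357 0.028840129125693614 0.02766725654240346
line- [ 0.4696 -0.0063  0.008 ] [0.6111 0.0411 0.008 ] 18.524962151433307
line+ [0.4642 0.0095 0.008 ] [0.6059 0.0567 0.008 ] 18.429270375606155
```

```bash
cat >> h.py <<'E'
np.set_printoptions(precision=4,suppress=True)
def plan(wps,start=None):
    s=manip.sense();print("t",s["t"],"pos",s["tcp_pos"],"q",np.array(s["q"]))
    P=np.array(s["tcp_pos"]);Q=R.from_quat(s["tool_rot"])
    rows=[]
    for (pt,Rt,n) in wps:
        pt=np.array(pt);Rt=Q if Rt is None else Rt
        for i in range(n):
            k=n-i
            d=Q.inv().apply((pt-P)/k); rv=(Q.inv()*Rt).as_rotvec()/k
            d=np.round(d,4);rvd=np.round(np.degrees(rv),2)
            rows.append([*d,*rvd]);P=P+Q.apply(d);Q=Q*R.from_rotvec(np.radians(rvd))
    print(len(rows));
    for i in range(0,len(rows),10): print("[["+", ".join(str([float(x)+0 for x in r]) for r in rows[i:i+10])+"]]")
def down(yy): # tool down with tool y at world yaw yy deg
    t=np.radians(yy);y=np.array([np.cos(t),np.sin(t),0]);z=np.array([0,0,-1.]);return R.from_matrix(np.array([np.cross(y,z),y,z]).T)
E
python3 - <<'E'
from h import *
plan([((.491,.016,.15),down(105.5),5),((.491,.016,.038),down(105.5),4)])
E
```

```text
t 3.75 pos [0.509  0.0716 0.2562] q [-0.078   0.3791  1.7078  0.0004  1.0551 -1.3262]
9
[[[-0.0001, -0.0117, 0.0212, 0.0, 0.0, -6.8], [0.0013, -0.0116, 0.0212, 0.01, -0.01, -6.8], [0.0026, -0.0114, 0.0213, 0.0, 0.0, -6.8], [0.004, -0.011, 0.0212, 0.01, -0.01, -6.8], [0.0052, -0.0105, 0.0213, 0.0, 0.0, -6.8], [0.0, 0.0, 0.028, 0.0, 0.0, 0.0], [0.0, 0.0, 0.028, 0.0, 0.0, 0.0], [0.0, 0.0, 0.028, 0.0, 0.0, 0.0], [0.0, 0.0, 0.028, 0.0, 0.0, 0.0]]]
```

Call:
play_rows(steps=[[[0,-0.0117,0.0212,0,0,-6.8],[0.0013,-0.0116,0.0212,0,0,-6.8],[0.0026,-0.0114,0.0212,0,0,-6.8],[0.004,-0.011,0.0212,0,0,-6.8],[0.0052,-0.0105,0.0212,0,0,-6.8],[0,0,0.028,0,0,0],[0,0,0.028,0,0,0],[0,0,0.028,0,0,0],[0,0,0.02,0,0,0],[0,0,0,0,0,0]]])

```text
t: 5.0
tcp_pos: [0.4891, 0.0187, 0.0454]
tool_rot: [-0.137, 0.991, 0.001, -0.002]
force: [-0.5, 0.8, 0.6]
finger_gap: 0.999
```

Run:
```python
from h import *
s=manip.sense();print(s["t"],s["tcp_pos"],s["tool_rot"],s["force"],s["finger_gap"])
p=manip.snapshot("wrist");save(p,"w2")
```

```text
5.0 [0.4891 0.0187 0.0454] [-0.1374  0.9905  0.0007 -0.0018] [-0.5178  0.8122  0.641 ] 0.9985793461151101
```

View pics/w2.png

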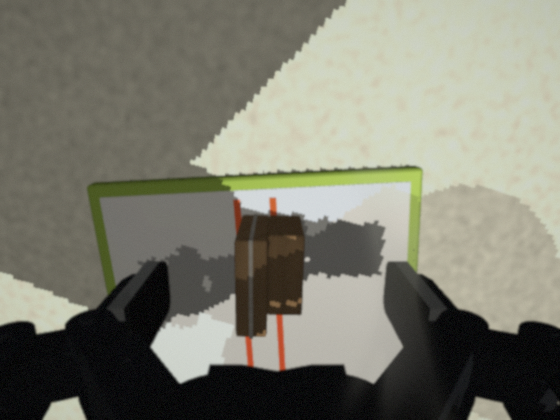

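Call:
play_rows(steps=[[[0,0,0.004,0,0,0],[0,0,0.004,0,0,0],[0,0,0,0,0,0],[0,0,0,0,0,0],[0,0,0,0,0,0],[0,0,0,0,0,0]]], fingers=0, squeeze=20)

```text
t: 5.8
tcp_pos: [0.4909, 0.017, 0.0386]
tool_rot: [-0.136, 0.991, -0.0, 0.0]
force: [-0.5, 0.2, 3.5]
finger_gap: 0.3
```

Run:
```python
from h import *
p=manip.snapshot("wrist");save(p,"w3")
b=(.478,-.317)
plan([((.489,.0187,.10),None,2),((.489,-.05,.17),None,2),((.48,-.30,.17),None,6)])
```

```text
t 5.85 pos [0.4909 0.017  0.0386] q [-0.1933  0.7368  1.9159 -0.      0.4884 -2.0376]
10
[[[0.0007, 0.0011, -0.0307, 0.0, 0.0, 0.0], [0.0006, 0.001, -0.0307, 0.0, 0.0, 0.0], [0.0093, -0.0331, -0.035, 0.0, 0.0, 0.0], [0.0093, -0.033, -0.035, 0.0, 0.0, 0.0], [0.0127, -0.0397, 0.0, 0.0, 0.0, 0.0], [0.0127, -0.0397, 0.0, 0.0, 0.0, 0.0], [0.0127, -0.0397, 0.0, 0.0, 0.0, 0.0], [0.0127, -0.0397, 0.0, 0.0, 0.0, 0.0], [0.0127, -0.0398, 0.0, 0.0, 0.0, 0.0], [0.0127, -0.0397, 0.0, 0.0, 0.0, 0.0]]]
```

View pics/w3.png

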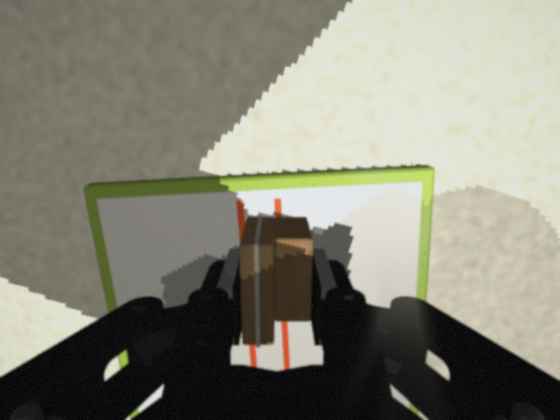

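Call:
play_rows(steps=[[[0.0007,0.001,-0.03,0,0,0],[0.0007,0.001,-0.03,0,0,0],[0.0093,-0.033,-0.03,0,0,0],[0.0093,-0.033,-0.025,0,0,0],[0.0127,-0.0397,0,0,0,0],[0.0127,-0.0397,0,0,0,0],[0.0127,-0.0397,0,0,0,0],[0.0127,-0.0397,0,0,0,0],[0.0127,-0.0397,0,0,0,0],[0.0127,-0.0397,0,0,0,0]]])

```text
t: 7.1
tcp_pos: [0.4792, -0.301, 0.1529]
tool_rot: [-0.136, 0.991, 0.0, -0.0]
force: [0.9, 0.1, -0.3]
finger_gap: 0.3
```

Call:
play_rows(steps=[[[0,0,0,0,0,0],[0,0,0,0,0,0]]])

```text
t: 7.35
tcp_pos: [0.479, -0.299, 0.1528]
tool_rot: [-0.136, 0.991, 0.001, -0.001]
force: [0.0, -0.6, -1.0]
finger_gap: 0.295
```

Run:
```python
from h import *
s=manip.sense();print(s["t"],s["tcp_pos"],s["finger_gap"],np.array(s["q"]))
p=manip.snapshot("wrist");save(p,"w4")
p=manip.snapshot("side");save(p,"s4")
print(proj(p,np.array(s["tcp_pos"])-[0,0,.006]))
```

```text
7.35 [ 0.479  -0.299   0.1528] 0.2953919751335019 [-0.7561  0.5891  1.6773  0.0004  0.8775 -2.6001]
[316.8517 109.3935]
```

View pics/w4.png

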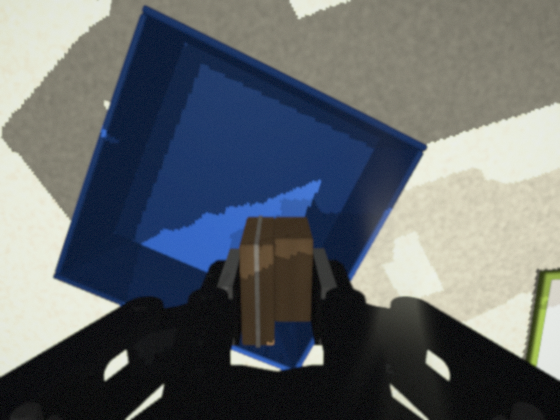

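View pics/s4.png

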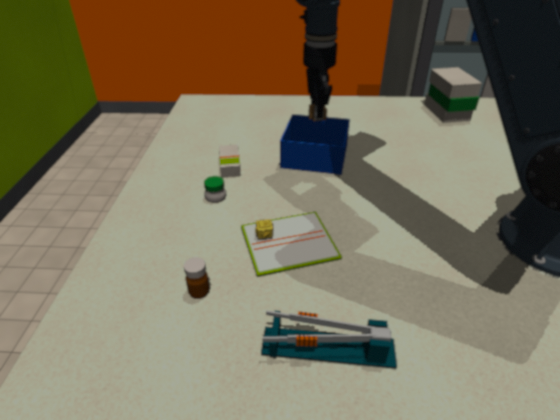

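Run:
```python
from h import *
p=manip.snapshot("wrist")
q=[atz(p,u,.08) for u in [(145,8),(425,148),(292,368),(55,278)]]
print(*q,sum(q)/4)
```

```text
[ 0.3879 -0.3904  0.08  ] [ 0.4141 -0.2357  0.08  ] [ 0.5652 -0.2646  0.08  ] [ 0.5434 -0.416   0.08  ] [ 0.4776 -0.3267  0.08  ]
```

Call:
play_rows(steps=[[[0.0033,-0.012,0.012,0,0,0],[0.0033,-0.012,0.013,0,0,0],[0,0,0,0,0,0]]])

```text
t: 7.88
tcp_pos: [0.4794, -0.3255, 0.1266]
tool_rot: [-0.136, 0.991, 0.001, -0.001]
force: [0.8, -0.1, 1.2]
finger_gap: 0.302
```

Call:
play_rows(steps=[[[0,0,0,0,0,0],[0,0,0,0,0,0],[0,0,0,0,0,0]]], fingers=1)

```text
t: 8.25
tcp_pos: [0.48, -0.3246, 0.1286]
tool_rot: [-0.137, 0.991, -0.0, 0.0]
force: [0.3, -0.6, 0.7]
finger_gap: 0.921
```

Run:
```python
from h import *
p=manip.snapshot("wrist");save(p,"w5")
plan([((.479,-.32,.16),None,1),((.51,-.12,.16),None,4),((.583,.014,.11),None,4)])
```

```text
t 8.3 pos [ 0.48   -0.3246  0.1287] q [-0.7874  0.6404  1.6562  0.      0.8445 -2.6321]
9
[[[-0.0003, 0.0047, -0.0313, 0.0, 0.0, 0.0], [-0.021, 0.046, 0.0, 0.0, 0.0, 0.0], [-0.021, 0.0461, 0.0, 0.0, 0.0, 0.0], [-0.021, 0.046, -0.0001, 0.0, 0.0, 0.0], [-0.0209, 0.0461, 0.0, 0.0, 0.0, 0.0], [-0.0266, 0.0273, 0.0125, 0.0, 0.0, 0.0], [-0.0266, 0.0273, 0.0125, 0.0, 0.0, 0.0], [-0.0267, 0.0273, 0.0125, 0.0, 0.0, 0.0], [-0.0266, 0.0274, 0.0125, 0.0, 0.0, 0.0]]]
```

View pics/w5.png

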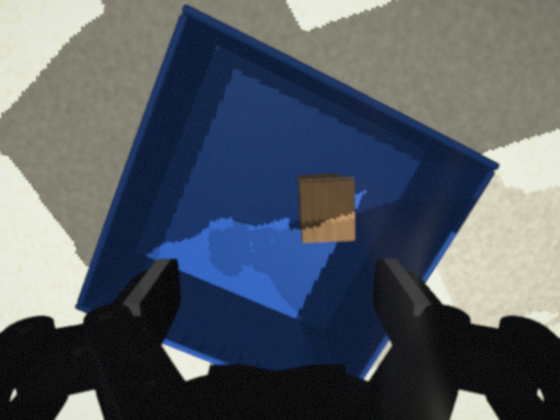

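Call:
play_rows(steps=[[[0,0.005,-0.031,0,0,0],[-0.021,0.046,0,0,0,0],[-0.021,0.046,0,0,0,0],[-0.021,0.046,0,0,0,0],[-0.021,0.046,0,0,0,0],[-0.0266,0.0273,0.0125,0,0,0],[-0.0266,0.0273,0.0125,0,0,0],[-0.0266,0.0273,0.0125,0,0,0],[-0.0266,0.0273,0.0125,0,0,0],[0,0,0,0,0,0]]])

```text
t: 9.55
tcp_pos: [0.583, 0.0162, 0.1086]
tool_rot: [-0.138, 0.99, 0.0, -0.0]
force: [-0.5, -0.6, -0.5]
finger_gap: 1.004
```

Run:
```python
from h import *
p=manip.snapshot("wrist");save(p,"w6")
r=manip.pinpoint("paper_ball",p)
if r: print(r[0],atz(p,r[0]["point"],.008))
plan([((.585,.0145,.04),None,3)])
```

```text
{'point': [272.8, 220.3], 'score': 0.78} [0.5868 0.0141 0.008 ]
t 9.65 pos [0.5824 0.014  0.1093] q [-0.1674  0.6738  1.6576 -0.0005  0.8106 -2.0128]
3
[[[-0.0009, -0.0001, 0.0231, 0.0, 0.0, 0.0], [-0.0009, -0.0001, 0.0231, 0.0, 0.0, 0.0], [-0.0009, -0.0001, 0.0231, 0.0, 0.0, 0.0]]]
```

View pics/w6.png

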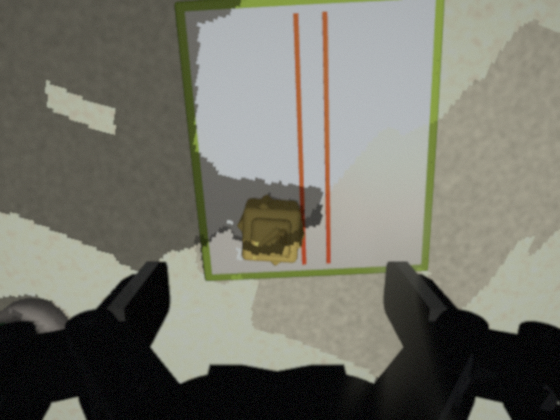

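Call:
play_rows(steps=[[[-0.001,0,0.023,0,0,0],[-0.001,0,0.023,0,0,0],[-0.001,0,0.024,0,0,0],[0,0,0,0,0,0]]])

```text
t: 10.15
tcp_pos: [0.584, 0.0135, 0.0384]
tool_rot: [-0.136, 0.991, 0.0, -0.002]
force: [-0.5, -0.4, 0.1]
finger_gap: 1.001
```

Call:
play_rows(steps=[[[0,0,0,0,0,0],[0,0,0,0,0,0],[0,0,0,0,0,0],[0,0,0,0,0,0],[0,0,0,0,0,0],[0,0,0,0,0,0]]], fingers=0)

```text
t: 10.9
tcp_pos: [0.5861, 0.0145, 0.0404]
tool_rot: [-0.136, 0.991, -0.0, 0.001]
force: [-0.0, -0.3, 6.2]
finger_gap: 0.375
```

Run:
```python
from h import *
p=manip.snapshot("wrist");save(p,"w7")
plan([((.585,.0145,.16),None,3),((.51,-.12,.16),None,3),((.479,-.327,.16),None,4),((.479,-.327,.128),None,1)])
```

```text
t 10.95 pos [0.5861 0.0145 0.0404] q [-0.1657  0.7894  1.6716 -0.0003  0.6789 -2.0101]
11
[[[0.0003, 0.0001, -0.0399, 0.0, 0.0, 0.0], [0.0003, 0.0001, -0.0399, 0.0, 0.0, 0.0], [0.0003, 0.0, -0.0398, 0.0, 0.0, 0.0], [0.0362, -0.0364, 0.0, 0.0, 0.0, 0.0], [0.0362, -0.0364, 0.0, 0.0, 0.0, 0.0], [0.0362, -0.0364, -0.0001, 0.0, 0.0, 0.0], [0.0214, -0.0477, 0.0, 0.0, 0.0, 0.0], [0.0215, -0.0477, 0.0, 0.0, 0.0, 0.0], [0.0214, -0.0477, 0.0, 0.0, 0.0, 0.0], [0.0215, -0.0478, 0.0001, 0.0, 0.0, 0.0]]]
[[[0.0, 0.0, 0.032, 0.0, 0.0, 0.0]]]
```

View pics/w7.png

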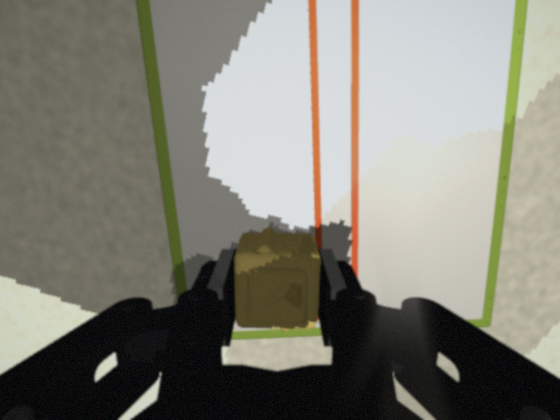

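Call:
play_rows(steps=[[[0,0,-0.04,0,0,0],[0,0,-0.04,0,0,0],[0,0,-0.04,0,0,0],[0.0362,-0.0364,0,0,0,0],[0.0362,-0.0364,0,0,0,0],[0.0362,-0.0364,0,0,0,0],[0.0215,-0.0477,0,0,0,0],[0.0215,-0.0477,0,0,0,0],[0.0215,-0.0477,0,0,0,0],[0.0215,-0.0477,0,0,0,0]]])

```text
t: 12.2
tcp_pos: [0.4787, -0.3283, 0.1593]
tool_rot: [-0.136, 0.991, 0.0, 0.0]
force: [1.0, -0.0, -0.1]
finger_gap: 0.374
```

Call:
play_rows(steps=[[[0,0,0.016,0,0,0],[0,0,0.016,0,0,0],[0,0,0,0,0,0]]])

```text
t: 12.58
tcp_pos: [0.4781, -0.324, 0.1252]
tool_rot: [-0.137, 0.991, 0.002, -0.002]
force: [0.2, 0.7, -0.3]
finger_gap: 0.371
```

Call:
play_rows(steps=[[[0,0,0,0,0,0],[0,0,0,0,0,0],[0,0,0,0,0,0],[0,0,0,0,0,0]]], fingers=1)

```text
t: 13.08
tcp_pos: [0.4794, -0.3268, 0.1277]
tool_rot: [-0.137, 0.991, -0.0, 0.0]
force: [-0.0, 0.4, 0.3]
finger_gap: 1.002
```

Run:
```python
from h import *
p=manip.snapshot("wrist");save(p,"w8")
# next: look over tweezers: camera 66mm along tool x from TCP
plan([((.479,-.327,.25),None,2),((.56,-.05,.25),down(100),6),((.58,.10,.25),down(93),3),((.58,.26,.25),down(87),4)])
```

```text
t 13.125 pos [ 0.4793 -0.3269  0.1276] q [-0.791   0.6427  1.655  -0.      0.8433 -2.6355]
15
[[[0.0002, 0.0, -0.0612, 0.0, 0.0, 0.0], [0.0001, -0.0001, -0.0612, 0.0, 0.0, 0.0], [-0.0255, 0.0408, 0.0, 0.0, 0.0, 0.95], [-0.0248, 0.0412, 0.0, -0.01, 0.0, 0.95], [-0.0241, 0.0416, 0.0, 0.0, 0.0, 0.95], [-0.0234, 0.042, 0.0, -0.01, 0.01, 0.94], [-0.0227, 0.0424, 0.0, 0.0, 0.0, 0.95], [-0.022, 0.0428, 0.0, -0.01, 0.01, 0.94], [-0.0152, 0.0481, 0.0, 0.0, 0.0, 2.33], [-0.0133, 0.0487, 0.0, 0.0, 0.0, 2.34]]]
[[[-0.0113, 0.0491, 0.0, 0.0, 0.0, 2.33], [-0.0021, 0.04, 0.0, 0.0, 0.0, 1.5], [-0.001, 0.04, 0.0, 0.0, 0.0, 1.5], [0.0, 0.04, 0.0, 0.0, 0.0, 1.5], [0.001, 0.0399, 0.0, 0.0, 0.0, 1.5]]]
```

View pics/w8.png

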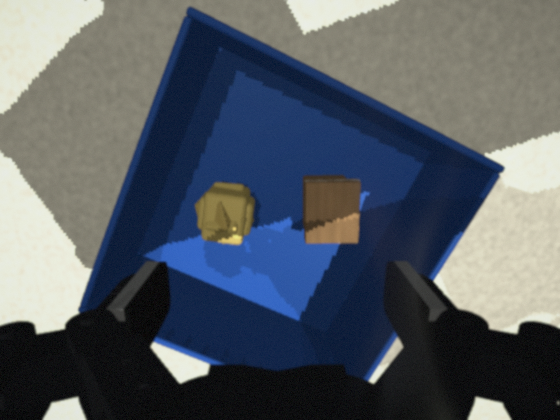

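Call:
play_rows(steps=[[[0,0,-0.061,0,0,0],[0,0,-0.061,0,0,0],[-0.0255,0.0408,0,0,0,0.95],[-0.0248,0.0412,0,0,0,0.95],[-0.0241,0.0416,0,0,0,0.95],[-0.0234,0.042,0,0,0,0.95],[-0.0227,0.0424,0,0,0,0.95],[-0.022,0.0428,0,0,0,0.95],[-0.0152,0.0481,0,0,0,2.3],[0,0,0,0,0,0]]])

```text
t: 14.38
tcp_pos: [0.5666, 0.0034, 0.2493]
tool_rot: [-0.069, 0.998, 0.0, -0.0]
force: [-0.3, -0.7, -0.8]
finger_gap: 0.995
```

Call:
play_rows(steps=[[[0,0,0,0,0,0],[0,0,0,0,0,0]]])

```text
t: 14.62
tcp_pos: [0.5668, -0.0012, 0.2494]
tool_rot: [-0.066, 0.998, -0.0, 0.0]
force: [0.7, -0.0, 0.2]
finger_gap: 0.999
```

Run:
```python
from h import *
import pickle
p=manip.snapshot("wrist");save(p,"w9");pickle.dump(p,open("w9.pkl","wb"))
s=manip.sense();print(s["qd"])
cv2.imwrite("pics/w9b.png",cv2.resize(p["img"],None,fx=1.42,fy=1.42,interpolation=cv2.INTER_CUBIC)[:,:,::-1])
plan([((.575,.15,.25),down(92),3),((.575,.265,.25),down(87),3)])
```

```text
[ 0.0005  0.0003 -0.0008  0.0014 -0.     -0.    ]
t 14.675 pos [ 0.5668 -0.0012  0.2493] q [-0.1991  0.4576  1.5885 -0.0003  1.0955 -1.9019]
6
[[[-0.0093, 0.0496, -0.0002, 0.0, 0.0, 1.86], [-0.0077, 0.0499, -0.0003, -0.01, 0.0, 1.85], [-0.0062, 0.0501, -0.0002, 0.0, 0.0, 1.86], [-0.0013, 0.0383, 0.0, 0.0, 0.0, 1.67], [-0.0002, 0.0383, 0.0, 0.0, 0.0, 1.66], [0.0009, 0.0384, 0.0, 0.0, 0.0, 1.67]]]
```

View pics/w9b.png

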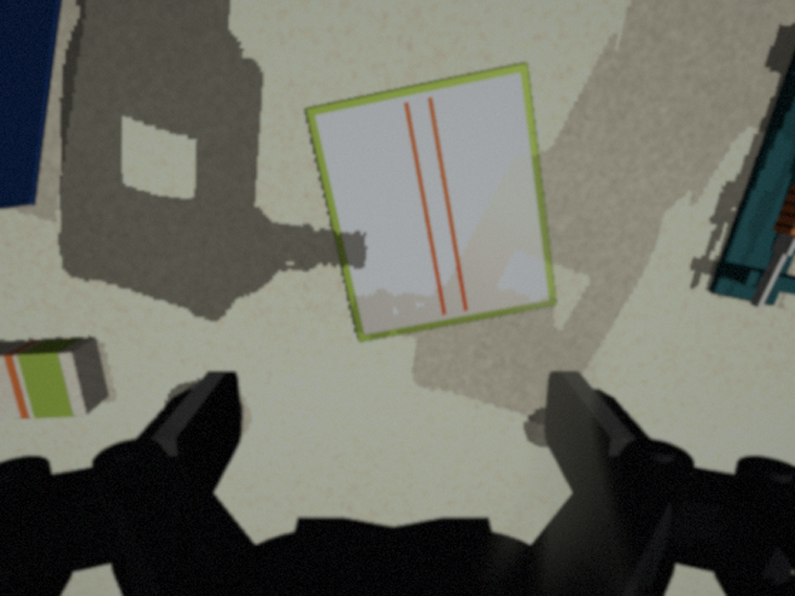

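```bash
cat > tile.py <<'E'
from h import *
import pickle
p=pickle.load(open("w9.pkl","rb"))
im=p["img"].astype(int)
m=(im[...,0]-im[...,1]>50)&(im[...,0]>120)
m[:,:210]=0;m[:60]=0;m[230:]=0;m[:,350:]=0
n,lab,st,_=cv2.connectedComponentsWithStats(m.astype(np.uint8),connectivity=8)
for i in range(1,n):
    if st[i,4]>60:
        ys,xs=np.where(lab==i);W=np.array([atz(p,(x,y),.008) for x,y in zip(xs,ys)])[:,:2]
        c=W.mean(0);u=np.linalg.svd(W-c)[2][0];u*=np.sign(u[0]);t=(W-c)@u
        print(st[i,4],c,"yaw",np.degrees(np.arctan2(u[1],u[0])),"ends",t.min(),t.max(), c+u*(t.min()+t.max())/2)
q=[atz(p,(a/1.42,b/1.42),.008) for a,b in [(307,107),(526,64),(555,302),(361,340)]]
y=lambda a,b: np.degrees(np.arctan2(*(b-a)[[1,0]]))
print(*q,sum(q)/4,y(q[0],q[3]),y(q[1],q[2]),y(q[0],q[1])-90,y(q[3],q[2])-90)
E
python3 tile.py
```

```text
226 [0.5434 0.019 ] yaw 18.787467277533366 ends -0.07815760485620876 0.06974414171950637 [0.5394 0.0176]
156 [0.5617 0.0422] yaw 18.81492524178092 ends -0.057733990687346894 0.04469816461709714 [0.5556 0.0401]
[ 0.48   -0.0709  0.008 ] [0.4345 0.0681 0.008 ] [0.5906 0.1212 0.008 ] [ 0.6388 -0.0163  0.008 ] [0.536  0.0255 0.008 ] 18.992359492222487 18.7943979484749 18.10521353373659 19.299945954720386
```

Call:
play_rows(steps=[[[-0.0093,0.0496,0,0,0,1.86],[-0.0077,0.05,0,0,0,1.86],[-0.0062,0.05,0,0,0,1.86],[-0.0013,0.0383,0,0,0,1.67],[0,0.0383,0,0,0,1.66],[0.001,0.0383,0,0,0,1.67],[0,0,0,0,0,0],[0,0,0,0,0,0],[0,0,0,0,0,0]]])

```text
t: 15.8
tcp_pos: [0.5745, 0.2647, 0.2493]
tool_rot: [0.026, 1.0, -0.0, -0.0]
force: [0.2, -0.8, -0.8]
finger_gap: 1.002
```

Run:
```python
from h import *
import pickle
p=manip.snapshot("wrist");save(p,"w10");pickle.dump(p,open("w10.pkl","wb"))
s=manip.sense();print(s["tcp_pos"],s["q"])
for l in ["grip","nose","tip_left","tip_right","tweezers"]:
    for r in manip.pinpoint(l,p)[:1]: print(l,np.round(r["point"],1),round(r["score"],2),atz(p,r["point"],.047))
cv2.imwrite("pics/w10b.png",cv2.resize(p["img"],None,fx=1.42,fy=1.42,interpolation=cv2.INTER_CUBIC)[:,:,::-1])
```

```text
[0.5745 0.2648 0.2493] [ 0.2557  0.5455  1.4196 -0.0003  1.1768 -1.2624]
tip_left [300.3 174.4] 0.86 [0.568  0.2858 0.047 ]
tip_right [254.2 172.6] 0.68 [0.5641 0.2445 0.047 ]
tweezers [302.2 173.3] 0.54 [0.567  0.2876 0.047 ]
```

View pics/w10b.png

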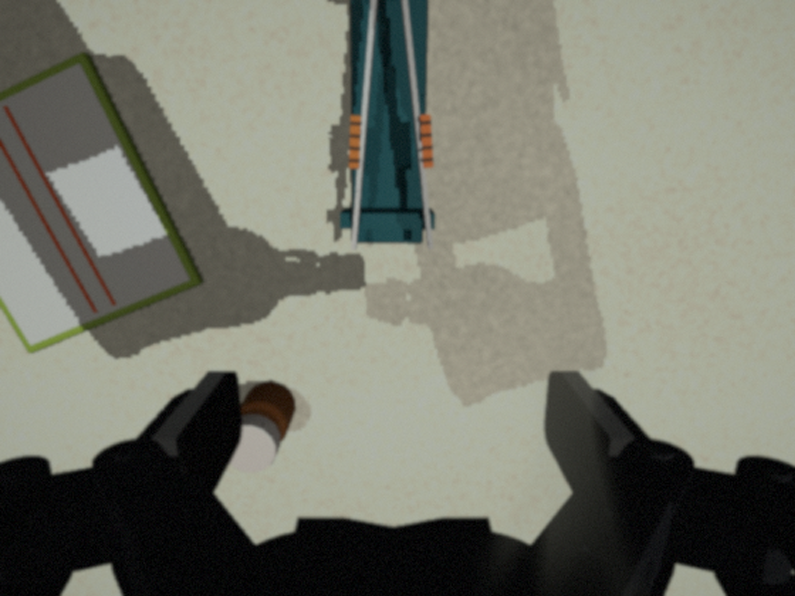

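Run:
```python
from h import *
import pickle
p=pickle.load(open("w10.pkl","rb"))
f=lambda a,b,z: atz(p,(a/1.42,b/1.42),z)
a,b=f(354.5,141,.055),f(426.5,140.5,.055);print("pads",a,b,(a+b)/2,np.linalg.norm(a-b),np.degrees(np.arctan2(*(b-a)[[1,0]]))-90)
c,d=f(355,246,.052),f(430,245,.052);print("tips",c,d,(c+d)/2,np.linalg.norm(c-d),np.degrees(np.arctan2(*(d-c)[[1,0]]))-90)
g=(a+b)/2;n=(c+d)/2;print(np.degrees(np.arctan2(*(n-g)[[1,0]])),np.linalg.norm(n-g))
# rest base edges
e=[f(352,0,.008),f(339,235,.0),f(428,0,.008),f(434,230,.0)]
print(*e)
# full image of outer bar
a,b=f(341,209,.043),f(433,207,.043);print("bar",a,b,np.linalg.norm(a-b),np.degrees(np.arctan2(*(b-a)[[1,0]]))-90)
plan([((.555,.265,.20),None,2),((.53,.265,.2),None,1)])
```

```text
pads [0.5009 0.2456 0.055 ] [0.5029 0.2877 0.055 ] [0.5019 0.2666 0.055 ] 0.042187905525062123 -2.6502346880176333
tips [0.5636 0.2411 0.052 ] [0.5655 0.2878 0.052 ] [0.5646 0.2645 0.052 ] 0.04671983630567014 -2.246727228984483
-1.966029223822377 0.06276597607274881
[0.4137 0.2467 0.008 ] [0.5641 0.2258 0.    ] [0.4162 0.2948 0.008 ] [0.5641 0.2944 0.    ]
bar [0.5412 0.2333 0.043 ] [0.5431 0.2911 0.043 ] 0.05785409312611605 -1.791741293310423
t 16.1 pos [0.5743 0.2659 0.2494] q [ 0.2572  0.5457  1.4191 -0.      1.1768 -1.2622]
3
[[[0.0096, -0.0009, 0.0247, 0.0, 0.0, 0.0], [0.0096, -0.0009, 0.0247, 0.0, 0.0, 0.0], [0.025, -0.0013, 0.0, 0.0, 0.0, 0.0]]]
```

Run:
```python
from h import *
plan([((.502,.2666,.15),down(-92.2),19)])
```

```text
t 16.1 pos [0.5743 0.2659 0.2494] q [ 0.2572  0.5457  1.4191 -0.      1.1768 -1.2622]
19
[[[0.0038, -0.0002, 0.0052, 0.0, 0.0, 9.43], [0.0037, -0.0008, 0.0052, 0.0, 0.0, 9.43], [0.0036, -0.0014, 0.0052, 0.0, 0.0, 9.44], [0.0033, -0.0019, 0.0052, 0.0, 0.0, 9.43], [0.0029, -0.0024, 0.0052, 0.0, 0.0, 9.44], [0.0025, -0.0029, 0.0052, 0.0, 0.0, 9.43], [0.002, -0.0033, 0.0052, 0.0, 0.0, 9.44], [0.0014, -0.0035, 0.0052, 0.0, 0.0, 9.43], [0.0008, -0.0037, 0.0053, 0.0, 0.0, 9.44], [0.0002, -0.0038, 0.0052, 0.0, 0.0, 9.43]]]
[[[-0.0005, -0.0038, 0.0053, 0.0, 0.0, 9.44], [-0.0011, -0.0037, 0.0052, 0.0, 0.0, 9.43], [-0.0016, -0.0034, 0.0053, 0.0, 0.0, 9.44], [-0.0022, -0.0031, 0.0052, 0.0, 0.0, 9.43], [-0.0027, -0.0027, 0.0053, 0.0, 0.0, 9.44], [-0.0031, -0.0022, 0.0052, 0.0, 0.0, 9.43], [-0.0034, -0.0017, 0.0053, 0.0, 0.0, 9.44], [-0.0036, -0.0012, 0.0052, 0.0, 0.0, 9.43], [-0.0037, -0.0006, 0.0053, 0.0, 0.0, 9.44]]]
```

Call:
play_rows(steps=[[[0.0038,0,0.0052,0,0,9.43],[0.0037,-0.0008,0.0052,0,0,9.43],[0.0036,-0.0014,0.0052,0,0,9.43],[0.0033,-0.0019,0.0052,0,0,9.43],[0.0029,-0.0024,0.0052,0,0,9.43],[0.0025,-0.0029,0.0052,0,0,9.43],[0.002,-0.0033,0.0052,0,0,9.43],[0.0014,-0.0035,0.0052,0,0,9.43],[0.0008,-0.0037,0.0052,0,0,9.43],[0.0002,-0.0038,0.0052,0,0,9.43]]])

```text
t: 17.35
tcp_pos: [0.5361, 0.2669, 0.1972]
tool_rot: [0.752, 0.659, 0.0, 0.0]
force: [-1.0, 1.1, 1.0]
finger_gap: 1.0
```

Call:
play_rows(steps=[[[-0.0005,-0.0038,0.0052,0,0,9.43],[-0.0011,-0.0037,0.0052,0,0,9.43],[-0.0016,-0.0034,0.0052,0,0,9.43],[-0.0022,-0.0031,0.0052,0,0,9.43],[-0.0027,-0.0027,0.0052,0,0,9.43],[-0.0031,-0.0022,0.0052,0,0,9.43],[-0.0034,-0.0017,0.0052,0,0,9.43],[-0.0036,-0.0012,0.0052,0,0,9.43],[-0.0037,-0.0006,0.0052,0,0,9.43],[0,0,0,0,0,0]]])

```text
t: 18.6
tcp_pos: [0.5015, 0.2672, 0.1502]
tool_rot: [1.0, -0.017, -0.0, 0.0]
force: [-0.4, 1.2, -0.1]
finger_gap: 1.002
```

Call:
play_rows(steps=[[[0,0,0,0,0,0],[0,0,0,0,0,0]]])

```text
t: 18.85
tcp_pos: [0.5024, 0.2673, 0.1508]
tool_rot: [1.0, -0.018, 0.0, -0.0]
force: [-0.1, -0.0, -0.0]
finger_gap: 0.996
```

Run:
```python
from h import *
import pickle
p=manip.snapshot("wrist");pickle.dump(p,open("w11.pkl","wb"))
s=manip.sense();print(s["t"],s["tcp_pos"],s["tool_rot"],s["q"])
for l in ["grip","nose","tip_left","tip_right"]:
    for r in manip.pinpoint(l,p)[:1]: print(l,np.round(r["point"],1),round(r["score"],2),atz(p,r["point"],.047))
cv2.imwrite("pics/w11b.png",cv2.resize(p["img"],None,fx=1.42,fy=1.42,interpolation=cv2.INTER_CUBIC)[:,:,::-1])
```

```text
18.9 [0.5023 0.2673 0.1508] [ 0.9998 -0.0176  0.0003 -0.0001] [ 0.2927  0.5958  1.6697 -0.      0.8753  1.8988]
tip_left [240.4 115.3] 0.75 [0.5663 0.2861 0.047 ]
tip_right [314.4 116.6] 0.75 [0.564  0.2419 0.047 ]
```

View pics/w11b.png

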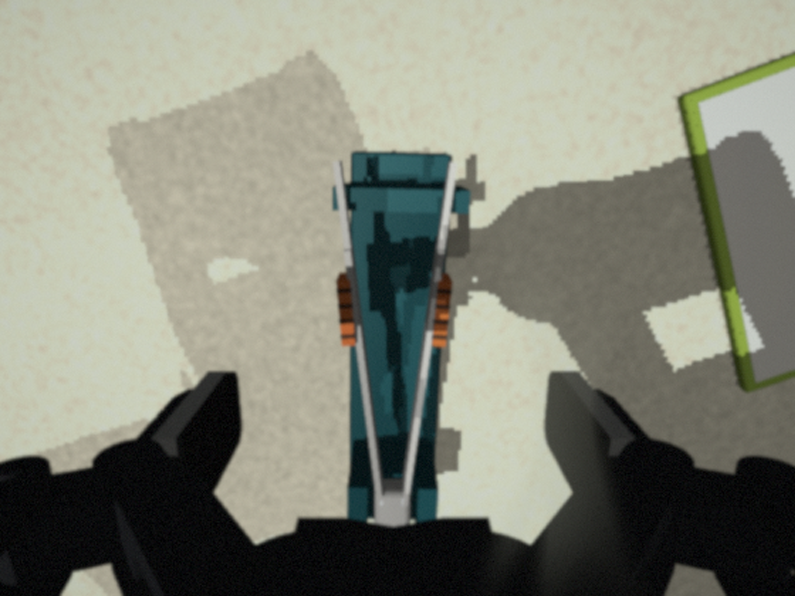

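Run:
```python
from h import *
import pickle
p=pickle.load(open("w11.pkl","rb"))
f=lambda a,b,z: atz(p,(a/1.42,b/1.42),z)
y=lambda a,b: np.degrees(np.arctan2(*(b-a)[[1,0]]))
a,b=f(346,310,.055),f(441.5,311,.055);g=(a+b)/2;print("pads",g,np.linalg.norm(a-b))
c,d=f(338,163,.052),f(452,163,.052);n=(c+d)/2;print("tips",c,d,n)
r=f(393,500,.054);print("root",r,"yaw",y(r,n),y(r,g),y(g,n),np.linalg.norm(n-r))
```

```text
pads [0.5034 0.2662 0.055 ] 0.0417229708112599
tips [0.5667 0.287  0.052 ] [0.565  0.2401 0.052 ] [0.5659 0.2635 0.052 ]
root [0.4058 0.27   0.054 ] yaw -2.3016686283875387 -2.2014612594678327 -2.4582902744461665 0.16023895585982148
```

Call:
play_rows(steps=[[[0.0008,0.001,0.02,0,0,0],[0,0,0.025,0,0,0],[0,0,0.025,0,0,0],[0,0,0.019,0,0,0],[0,0,0.01,0,0,0],[0,0,0,0,0,0],[0,0,0,0,0,0]]], fingers=0.75, squeeze=20)

```text
t: 19.98
tcp_pos: [0.5032, 0.2664, 0.0522]
tool_rot: [1.0, -0.018, 0.001, -0.0]
force: [-0.6, 0.4, -0.7]
finger_gap: 0.75
```

Run:
```python
from h import *
import pickle
s=manip.sense();print(s["t"],s["tcp_pos"],s["tool_rot"],s["force"],s["finger_gap"])
p=manip.snapshot("wrist")
cv2.imwrite("pics/w12b.png",cv2.resize(p["img"],None,fx=1.42,fy=1.42,interpolation=cv2.INTER_CUBIC)[:,:,::-1])
p=manip.snapshot("side")
cv2.imwrite("pics/s12.png",cv2.resize(p["img"][230:380,220:420],None,fx=4,fy=4,interpolation=cv2.INTER_CUBIC)[:,:,::-1])
```

```text
19.975 [0.5032 0.2664 0.0522] [ 0.9998 -0.018   0.0007 -0.0002] [-0.631   0.4354 -0.7374] 0.7495991875286365
```

View pics/w12b.png

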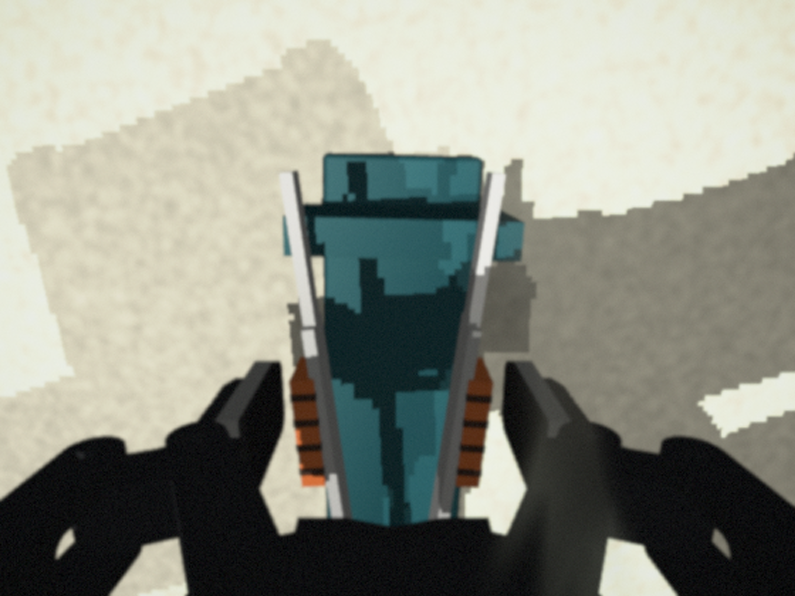

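View pics/s12.png

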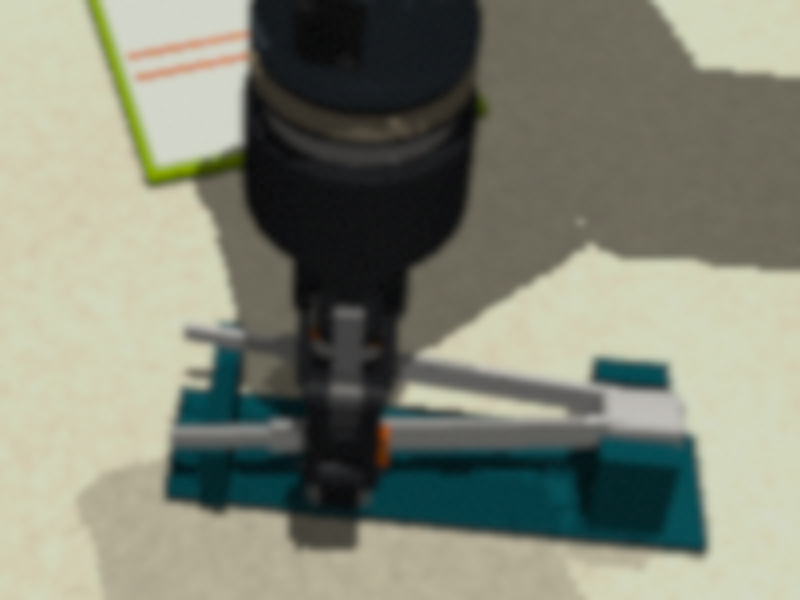

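Run:
```python
from h import *
import pickle
p=pickle.load(open("side.pkl","rb"))
cv2.imwrite("pics/s0z.png",cv2.resize(p["img"][280:380,250:410],None,fx=5,fy=5,interpolation=cv2.INTER_CUBIC)[:,:,::-1])
for x in (.088,.100,.118): pass
u=np.array([np.cos(np.radians(-2.3)),np.sin(np.radians(-2.3))]);v=np.array([-u[1],u[0]])
g=np.array([.5033,.2663])
for dx in(-.015,0,.015):
  for sy in (1,-1): print(dx,sy,(proj(p,[*(g+u*dx+v*.025*sy),.047])-[250,280])*5)
print((proj(p,[.395,.27,.047])-[250,280])*5)
```

```text
-0.015 1 [325.7447 319.2165]
-0.015 -1 [329.365  179.1709]
0 1 [273.8507 315.0603]
0 -1 [280.6709 175.5668]
0.015 1 [222.1882 310.911 ]
0.015 -1 [232.1806 171.9698]
[644.9273 269.3153]
```

View pics/s0z.png

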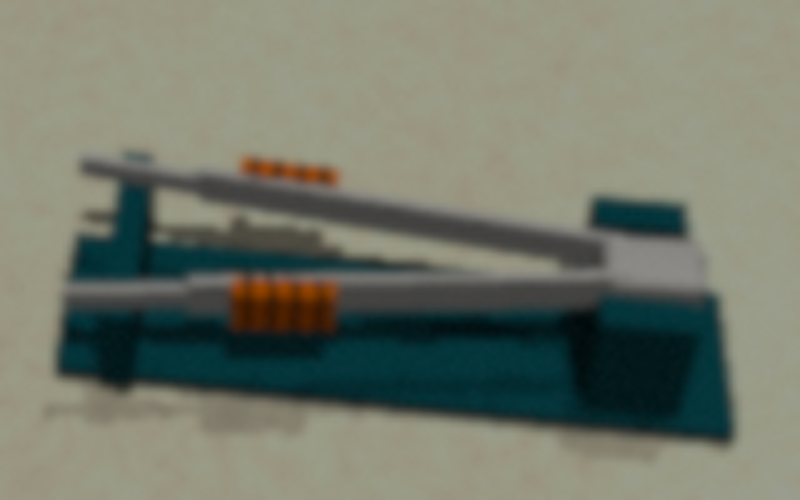

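Call:
play_rows(steps=[[[-0.0015,0,0,0,0,0],[0,0,0,0,0,0],[0,0,0,0,0,0]]], fingers=0.6)

```text
t: 20.45
tcp_pos: [0.5012, 0.2663, 0.0517]
tool_rot: [1.0, -0.018, 0.0, -0.0]
force: [-0.0, -0.4, -0.4]
finger_gap: 0.596
```

Call:
play_rows(steps=[[[0,0,0,0,0,0],[0,0,0,0,0,0],[0,0,0,0,0,0],[0,0,0,0,0,0]]], fingers=0.5)

```text
t: 20.95
tcp_pos: [0.5016, 0.2664, 0.052]
tool_rot: [1.0, -0.018, 0.001, -0.0]
force: [-0.2, 0.1, 5.3]
finger_gap: 0.501
```

Run:
```python
from h import *
import pickle
s=manip.sense();print(s["t"],s["tcp_pos"],s["tool_rot"],s["force"],s["finger_gap"])
p=manip.snapshot("wrist")
cv2.imwrite("pics/w13b.png",cv2.resize(p["img"],None,fx=1.42,fy=1.42,interpolation=cv2.INTER_CUBIC)[:,:,::-1])
```

```text
20.95 [0.5016 0.2664 0.052 ] [ 0.9998 -0.0181  0.0005 -0.0001] [-0.1692  0.1213  5.3138] 0.5013217227651914
```

View pics/w13b.png

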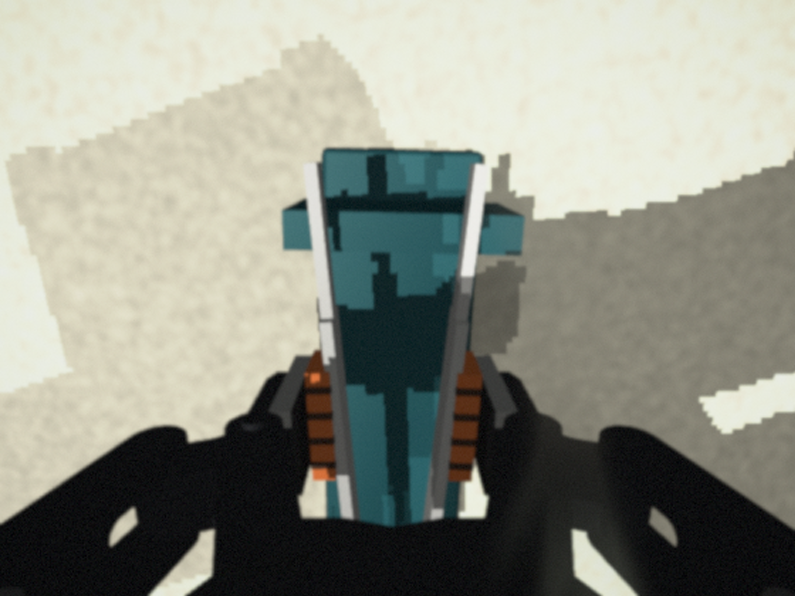

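Call:
play_rows(steps=[[[0,0,-0.002,0,0,0],[0,0,-0.003,0,0,0],[0,0,-0.006,0,0,0],[0,0,-0.01,0,0,0],[0,0,-0.01,0,0,0],[0,0,-0.01,0,0,0],[0,0,-0.006,0,0,0],[0,0,-0.003,0,0,0]]])

```text
t: 22.0
tcp_pos: [0.5013, 0.2663, 0.1021]
tool_rot: [1.0, -0.018, 0.0, -0.0]
force: [0.7, -0.6, -0.2]
finger_gap: 0.501
```

Run:
```python
from h import *
import pickle
s=manip.sense();print(s["t"],s["tcp_pos"],s["tool_rot"],s["force"],s["finger_gap"])
p=manip.snapshot("wrist")
cv2.imwrite("pics/w14b.png",cv2.resize(p["img"],None,fx=1.42,fy=1.42,interpolation=cv2.INTER_CUBIC)[:,:,::-1])
p=manip.snapshot("side")
cv2.imwrite("pics/s14.png",cv2.resize(p["img"][230:380,220:420],None,fx=4,fy=4,interpolation=cv2.INTER_CUBIC)[:,:,::-1])
```

```text
22.0 [0.5013 0.2663 0.1021] [ 0.9998 -0.0181  0.0003 -0.0001] [ 0.719  -0.6216 -0.1994] 0.5011438096450137
```

View pics/w14b.png

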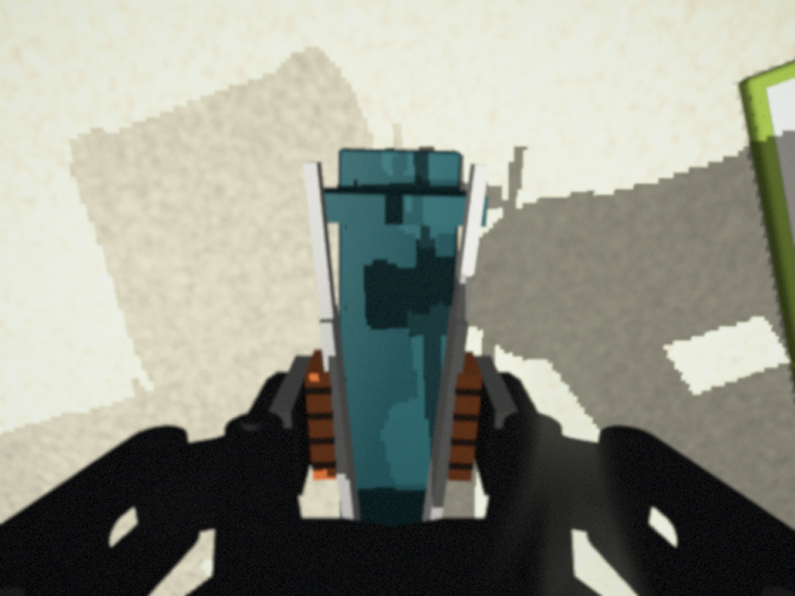

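View pics/s14.png

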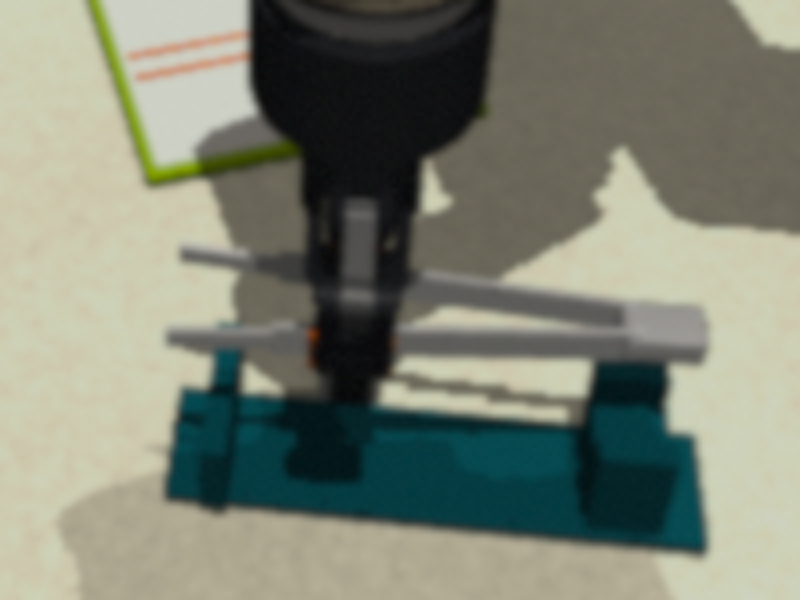

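Run:
```python
from h import *
plan([((.4995,.245,.102),down(-90),1),((.479,.03,.102),down(-72.5),9),((.477,.005,.10),down(-71),2)])
```

```text
t 22.1 pos [0.5013 0.2663 0.1018] q [0.2915 0.6721 1.7004 0.     0.7686 1.8985]
12
[[[-0.001, 0.0214, -0.0002, -0.01, -0.03, -2.07], [-0.0023, 0.0239, 0.0, 0.0, 0.0, -1.94], [-0.0031, 0.0238, 0.0, 0.0, 0.0, -1.95], [-0.0039, 0.0237, 0.0, 0.0, 0.0, -1.94], [-0.0047, 0.0235, 0.0, 0.0, 0.0, -1.95], [-0.0055, 0.0234, 0.0, 0.0, 0.0, -1.94], [-0.0063, 0.0231, 0.0, 0.0, 0.0, -1.95], [-0.007, 0.0229, 0.0, 0.0, 0.0, -1.94], [-0.0078, 0.0227, 0.0, 0.0, 0.0, -1.95], [-0.0086, 0.0224, 0.0, 0.0, 0.0, -1.94]]]
[[[-0.0047, 0.0116, 0.001, 0.0, 0.0, -0.75], [-0.0049, 0.0116, 0.001, 0.0, 0.0, -0.75]]]
```

Call:
play_rows(steps=[[[0,0,0,0,0,0],[0,0,0,0,0,0],[0,0,0,0,0,0]]], fingers=0.46)

```text
t: 22.48
tcp_pos: [0.5011, 0.2662, 0.1012]
tool_rot: [1.0, -0.018, -0.0, 0.0]
force: [0.5, 0.3, -0.4]
finger_gap: 0.463
```

Call:
play_rows(steps=[[[-0.001,0.0214,0,0,0,-2.07],[-0.0023,0.0239,0,0,0,-1.94],[-0.0031,0.0238,0,0,0,-1.94],[-0.0039,0.0237,0,0,0,-1.94],[-0.0047,0.0235,0,0,0,-1.94],[-0.0055,0.0234,0,0,0,-1.94],[-0.0063,0.0231,0,0,0,-1.94],[-0.007,0.0229,0,0,0,-1.94],[-0.0078,0.0227,0,0,0,-1.94],[-0.0086,0.0224,0,0,0,-1.94]]])

```text
t: 23.72
tcp_pos: [0.4789, 0.0292, 0.1015]
tool_rot: [0.988, 0.152, 0.0, 0.0]
force: [-0.4, -0.9, 0.2]
finger_gap: 0.463
```

Call:
play_rows(steps=[[[-0.0047,0.0116,0.002,0,0,-0.75],[-0.0049,0.0116,0.005,0,0,-0.75],[0,0,0.01,0,0,0],[0,0,0.012,0,0,0],[0,0,0.01,0,0,0],[0,0,0.006,0,0,0],[0,0,0,0,0,0],[0,0,0,0,0,0]]])

```text
t: 24.72
tcp_pos: [0.477, 0.005, 0.0566]
tool_rot: [0.986, 0.165, 0.0, 0.0]
force: [0.2, 0.1, -0.2]
finger_gap: 0.462
```

Run:
```python
from h import *
import pickle
s=manip.sense();print(s["t"],s["tcp_pos"],s["tool_rot"],s["force"],s["finger_gap"])
p=manip.snapshot("wrist");pickle.dump(p,open("w15.pkl","wb"))
cv2.imwrite("pics/w15b.png",cv2.resize(p["img"],None,fx=1.42,fy=1.42,interpolation=cv2.INTER_CUBIC)[:,:,::-1])
p2=manip.snapshot("side");pickle.dump(p2,open("s15.pkl","wb"))
cv2.imwrite("pics/s15.png",cv2.resize(p2["img"][150:300,230:430],None,fx=4,fy=4,interpolation=cv2.INTER_CUBIC)[:,:,::-1])
```

```text
24.725 [0.477  0.005  0.0566] [0.9863 0.1648 0.0001 0.0001] [ 0.2485  0.0908 -0.2352] 0.4624850118703628
```

View pics/w15b.png

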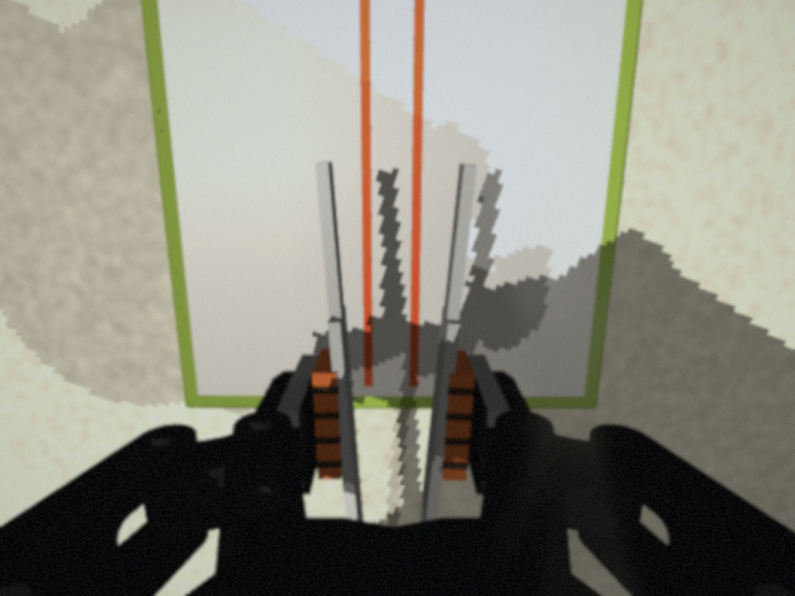

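View pics/s15.png

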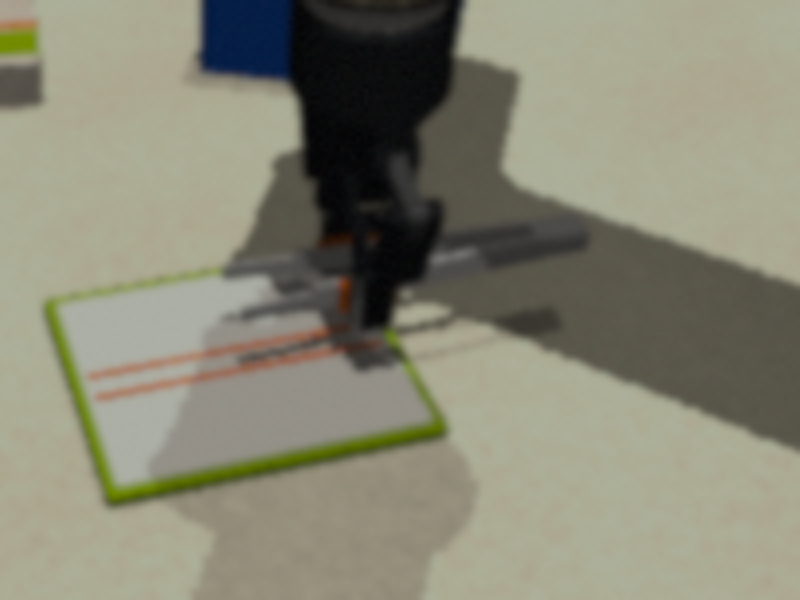

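```bash
cat > m.py <<'E'
from h import *
import pickle,sys
M=np.array([.5365,.0254]);th=np.radians(18.8);u=np.array([np.cos(th),np.sin(th)]);v=np.array([-u[1],u[0]])
def T(P): d=np.array(P[:2])-M; return np.array([d@u,d@v])*1000
E
python3 - <<'E'
from m import *
p=pickle.load(open("w15.pkl","rb"))
f=lambda a,b,z: T(atz(p,(a/1.42,b/1.42),z))
for z in (.0516,.055,.0586): print(z,"L",f(331.5,163,z),"R",f(459,166,z), "pads", f(313,375,z),f(472,370,z))
for a in [(364,20),(369,384),(419,20),(414,384)]: print("line",f(*a,.008))
img=p["img"][90:200,190:360];cv2.imwrite("pics/w15z.png",cv2.resize(img,None,fx=4.6,fy=4.6,interpolation=cv2.INTER_CUBIC)[:,:,::-1])
E
```

```text
0.0516 L [ 2.0678 13.6011] R [  1.469  -16.1265] pads [-51.4901  19.9484] [-49.9851 -21.394 ]
0.055 L [ 2.132  13.2103] R [  1.5499 -15.6936] pads [-49.942   19.3817] [-48.4786 -20.8152]
0.0586 L [ 2.2001 12.7965] R [  1.6355 -15.2354] pads [-48.3027  18.7817] [-46.8835 -20.2024]
line [42.5242  7.9037]
line [-74.7456   7.4839]
line [42.571  -8.3801]
line [-74.709   -8.4715]
```

View pics/w15z.png

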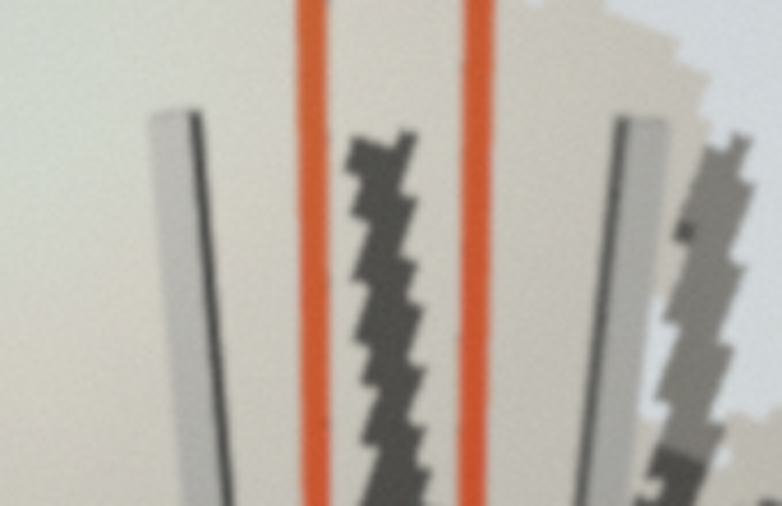

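Call:
play_rows(steps=[[[-0.0015,-0.0009,0,0,0,0],[0,0,0,0,0,0],[0,0,0,0,0,0]]], fingers=0.42)

```text
t: 25.2
tcp_pos: [0.4751, 0.0053, 0.0566]
tool_rot: [0.986, 0.165, 0.0, 0.0]
force: [-0.1, 0.6, -1.2]
finger_gap: 0.427
```

```bash
cat > look.py <<'E'
from m import *
n=sys.argv[1]
s=manip.sense();print(s["t"],s["tcp_pos"],s["tool_rot"],s["force"],s["finger_gap"])
p=manip.snapshot("wrist");pickle.dump((p,s),open(n+".pkl","wb"))
img=p["img"][90:200,190:360];cv2.imwrite(f"pics/{n}.png",cv2.resize(img,None,fx=4.6,fy=4.6,interpolation=cv2.INTER_CUBIC)[:,:,::-1])
for l in ["tip_left","tip_right"]:
    for r in manip.pinpoint(l,p)[:1]: print(l,np.round(r["point"],1),round(r["score"],2),T(atz(p,r["point"],s["tcp_pos"][2]-.005)))
E
python3 look.py a1
```

```text
25.2 [0.4751 0.0053 0.0566] [0.9863 0.1647 0.0001 0.0001] [-0.075   0.5573 -1.1742] 0.4268103310804618
tip_left [242.2 121.6] 0.75 [-1.7646 11.5402]
tip_right [315.2 119.7] 0.67 [ -1.0882 -12.6998]
```

View pics/a1.png

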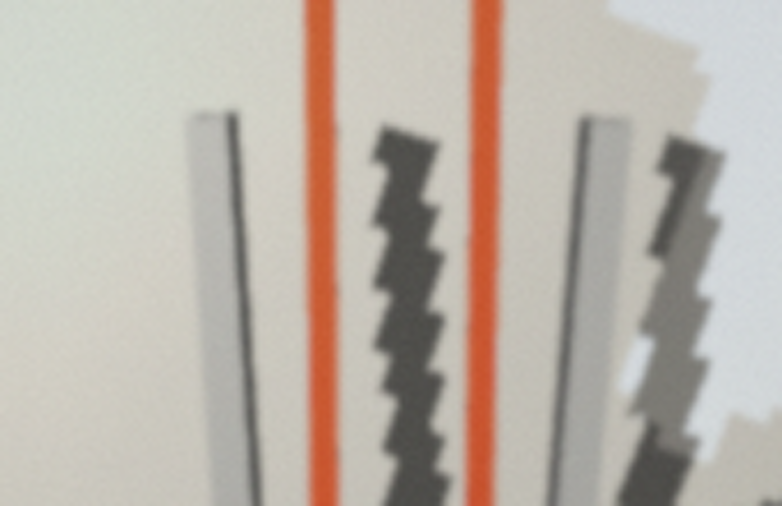

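Call:
play_rows(steps=[[[0,0,0,0,0,0],[0,0,0,0,0,0],[0,0,0,0,0,0],[0,0,0,0,0,0]]], fingers=0.375)

```text
t: 25.85
tcp_pos: [0.4751, 0.0053, 0.0565]
tool_rot: [0.986, 0.165, -0.0, 0.0]
force: [-0.7, 0.5, -0.6]
finger_gap: 0.374
```

```bash
python3 look.py a2
```

```text
25.85 [0.4751 0.0053 0.0565] [ 0.9863  0.1647 -0.      0.    ] [-0.6806  0.5211 -0.6154] 0.3744280717734291
tip_left [253.3 119.3] 0.87 [-1.0405  7.8828]
tip_right [306.8 121.6] 0.97 [-1.7401 -9.8809]
```

View pics/a2.png

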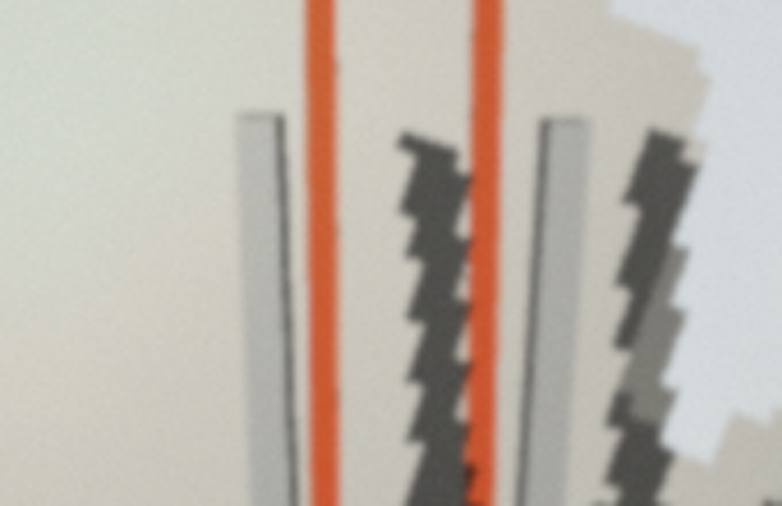

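Run:
```python
from m import *
ps={n:manip.snapshot(n) for n in ("side","scene","wrist")};pickle.dump(ps,open("tri.pkl","wb"))
for l in ["tip_left","tip_right","grip","nose"]:
    uv={}
    for n,p in ps.items():
        r=manip.pinpoint(l,p)
        if r: uv[n]=r[0]["point"];print(l,n,np.round(uv[n],1),round(r[0]["score"],2))
    if len(uv)>1: print(tri([ps[k] for k in uv],list(uv.values())))
cv2.imwrite("pics/s16.png",cv2.resize(ps["side"]["img"][170:270,250:400],None,fx=5.3,fy=5.3,interpolation=cv2.INTER_CUBIC)[:,:,::-1])
cv2.imwrite("pics/c16.png",cv2.resize(ps["scene"]["img"][170:270,230:350],None,fx=6,fy=6,interpolation=cv2.INTER_CUBIC)[:,:,::-1])
s=manip.sense();print(s["t"])
```

```text
tip_left side [291.2 226.4] 0.74
tip_left wrist [253.3 120.9] 0.6
[0.5318 0.0324 0.0499]
tip_right side [287.2 221.5] 0.58
tip_right scene [290.8 215.3] 0.52
tip_right wrist [309.1 121.7] 0.62
[0.5379 0.0209 0.0524]
grip side [321.8 217. ] 0.96
grip scene [293.6 198.2] 0.71
[0.4721 0.0041 0.0495]
nose side [290.4 223.6] 0.9
nose scene [290.3 214. ] 0.7
[0.5328 0.0246 0.0512]
26.75
```

View pics/s16.png

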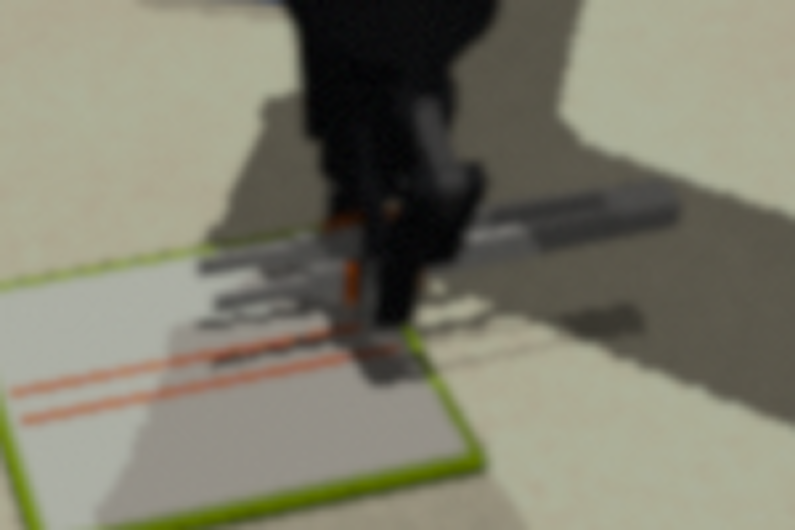

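View pics/c16.png

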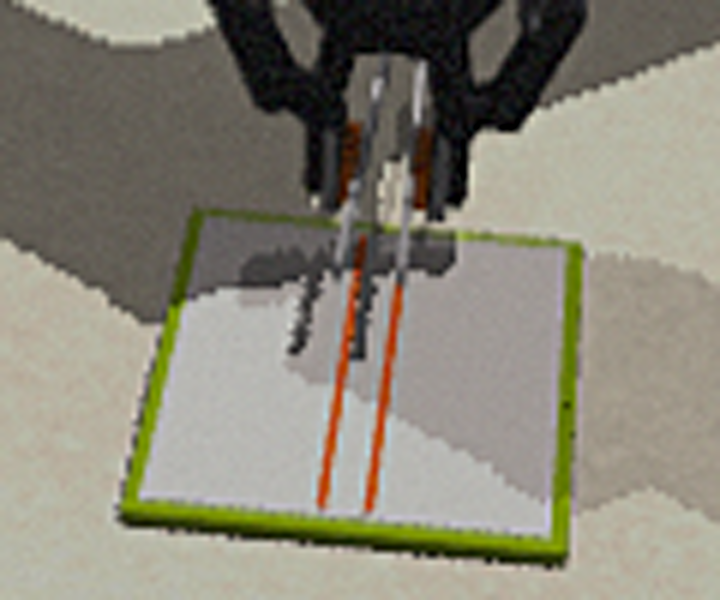

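```bash
cat > c.py <<'E'
from m import *
# args: pkl, L,R zoom coords, line L,R zoom at row
n,L,R,l1,l2,row=sys.argv[1],*map(float,sys.argv[2:])
p,s=pickle.load(open(n+".pkl","rb"))
g=lambda x,y: (190+(x+.5)/4.6-.5,90+(y+.5)/4.6-.5)
for z in (.049,.051,.053):
    a,b=T(atz(p,g(L,row),z)),T(atz(p,g(R,row),z));print(z,a,b,"gap",np.hypot(*(a-b)),"mid v",(a+b)[1]/2)
a,b=T(atz(p,g(l1,row),.008)),T(atz(p,g(l2,row),.008));print("lines",a,b,(a+b)[1]/2)
E
python3 c.py a2 281.5 545 321 488 118
```

```text
0.049 [0.2109 8.8615] [  0.2607 -10.4737] gap 19.33533774515178 mid v -0.8060899049854537
0.051 [0.2515 8.7249] [  0.3006 -10.3015] gap 19.026457046791606 mid v -0.7883406268520785
0.053 [0.2922 8.5882] [  0.3405 -10.1293] gap 18.717576348431496 mid v -0.7705913487187068
lines [-0.6159  7.816 ] [-0.5751 -8.4496] -0.3167828076051795
```

Call:
play_rows(steps=[[[0,-0.0005,0,0,0,0],[0,0,0,0,0,0],[0,0,0,0,0,0],[0,0,0,0,0,0]]], fingers=0.358)

```text
t: 27.25
tcp_pos: [0.4749, 0.0058, 0.0565]
tool_rot: [0.986, 0.165, -0.0, -0.0]
force: [-0.7, -0.1, -0.9]
finger_gap: 0.364
```

```bash
python3 look.py a3
```

```text
27.25 [0.4749 0.0058 0.0565] [ 0.9863  0.1647 -0.     -0.    ] [-0.7066 -0.0829 -0.8965] 0.36433562089540156
tip_left [256.9 121.1] 0.8 [-1.6147  7.1894]
tip_right [304.2 122.2] 0.63 [-1.931  -8.5277]
```

View pics/a3.png

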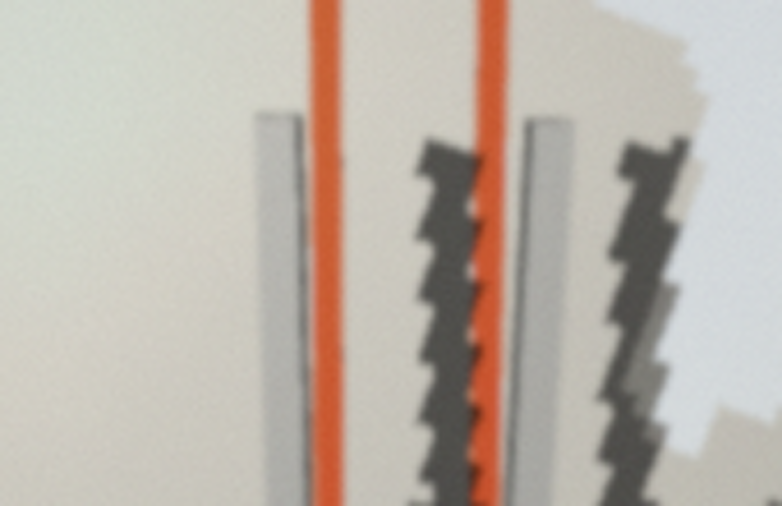

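Call:
play_rows(steps=[[[0,0,0,0,0,0],[0,0,0,0,0,0],[0,0,0,0,0,0],[0,0,0,0,0,0]]], fingers=0.355)

```text
t: 27.9
tcp_pos: [0.4749, 0.0058, 0.0565]
tool_rot: [0.986, 0.165, -0.0, -0.0]
force: [-0.8, 0.2, -0.8]
finger_gap: 0.359
```

```bash
python3 c.py a3 298 529 326.5 493 118; python3 look.py a4;  python3 - <<'E'
from m import *
p,s=pickle.load(open("a4.pkl","rb"))
g=cv2.cvtColor(p["img"],cv2.COLOR_RGB2GRAY)
for r in (116,118,120): print(g[r,240:272],g[r,296:320])
cv2.imwrite("pics/a4f.png",cv2.resize(p["img"],None,fx=1.42,fy=1.42)[:,:,::-1])
E
```

```text
0.049 [0.2198 8.1454] [ 0.2636 -8.8063] gap 16.951687115674066 mid v -0.33045857288302827
0.051 [0.2604 8.028 ] [ 0.3035 -8.6528] gap 16.68091333208084 mid v -0.3123828805703184
0.053 [0.3009 7.9107] [ 0.3433 -8.4993] gap 16.41013954848764 mid v -0.2943071882576218
lines [-0.6068  7.774 ] [-0.5654 -8.4443] -0.33517275156247095
27.9 [0.4749 0.0058 0.0565] [ 0.9863  0.1647 -0.     -0.    ] [-0.8041  0.2241 -0.8263] 0.35893674769089545
tip_right [301.1 123.3] 0.74 [-2.2986 -7.5007]
[210 210 208 210 208 203 192 182 181 178 180 179 178 177 163 137 137 146
 135 126 124 122 130 148 179 200 204 205 207 205 205 205] [119 118 126 146 175 190 187 164 147 149 160 163 166 166 166 169 172 177
 188 193 199 196 196 194]
[208 209 211 208 208 204 194 188 187 186 184 184 184 179 166 136 133 143
 135 124 123 125 126 146 179 198 203 205 205 203 205 204] [115 119 123 144 175 192 181 151 131 146 166 171 172 171 171 173 173 176
 185 192 197 197 196 195]
[209 209 209 207 207 202 192 187 186 185 187 185 184 182 163 130 125 144
 137 127 123 123 128 147 180 196 203 204 205 204 203 202] [ 90 109 123 150 178 191 179 144 129 150 166 171 174 173 171 173 172 178
 188 193 196 195 196 196]
```

View pics/a4.png

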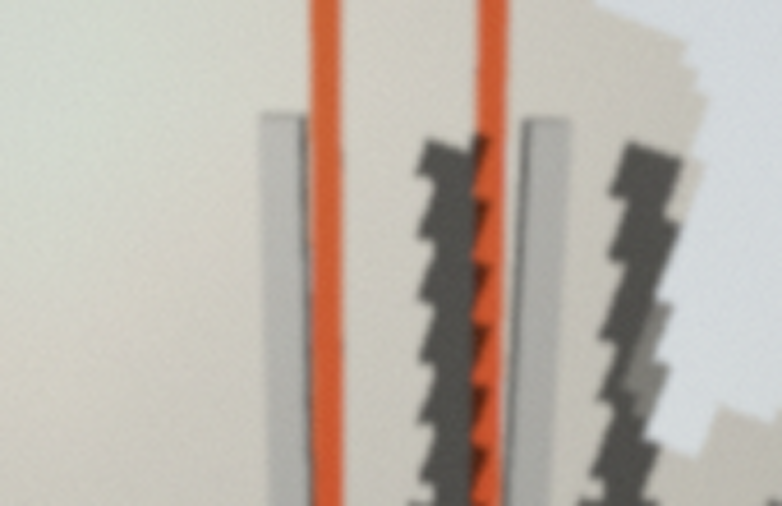

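View pics/a4f.png

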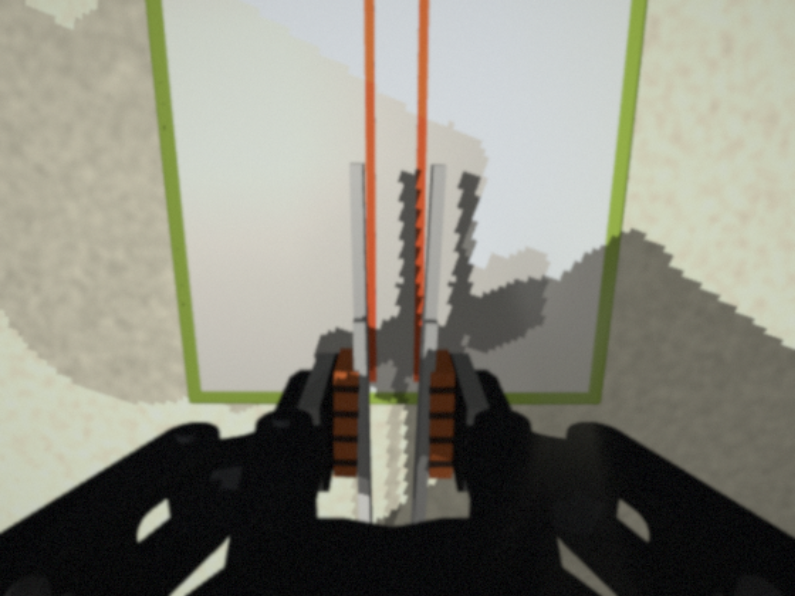

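Call:
play_rows(steps=[[[0,0,0,0,0,0],[0,0,0,0,0,0],[0,0,0,0,0,0],[0,0,0,0,0,0],[0,0,0,0,0,0],[0,0,0,0,0,0],[0,0,0,0,0,0],[0,0,0,0,0,0]]])

```text
t: 29.05
tcp_pos: [0.4749, 0.0058, 0.0565]
tool_rot: [0.986, 0.165, -0.0, -0.0]
force: [-0.3, 0.2, -0.5]
finger_gap: 0.353
```

```bash
python3 look.py a5; python3 c.py a5 303 525 326.5 493 118
python3 - <<'E'
from m import *
p,s=pickle.load(open("a5.pkl","rb"))
g=cv2.cvtColor(p["img"],cv2.COLOR_RGB2GRAY)
for r in (116,118,120): print(g[r,250:262],g[r,299:312])
q=manip.snapshot("side");save(q,"s17");q=manip.snapshot("scene");save(q,"c17")
E
```

```text
29.05 [0.4749 0.0058 0.0565] [ 0.9863  0.1647 -0.     -0.    ] [-0.2551  0.2175 -0.4915] 0.3531211631558805
tip_left [255.8 122.1] 0.76 [-1.9463  7.5618]
tip_right [301.5 122.5] 0.68 [-2.0379 -7.6281]
0.049 [0.2139 7.7818] [ 0.2559 -8.509 ] gap 16.2908691672438 mid v -0.36361444862338077
0.051 [0.2544 7.6703] [ 0.2959 -8.3603] gap 16.030647144773237 mid v -0.34496989055516414
0.053 [0.295  7.5589] [ 0.3358 -8.2115] gap 15.770425122302699 mid v -0.3263253324869311
lines [-0.6138  7.7777] [-0.5725 -8.4404] -0.3313620540901394
[180 180 180 177 164 139 140 147 136 125 124 124] [146 174 191 185 165 149 149 159 163 162 163 165 167]
[187 187 185 182 166 135 131 144 135 125 125 124] [144 174 190 181 150 129 149 165 173 172 171 172 172]
[183 186 185 182 164 131 127 147 137 127 122 123] [147 177 191 178 147 129 150 168 172 174 174 173 171]
```

View pics/s17.png

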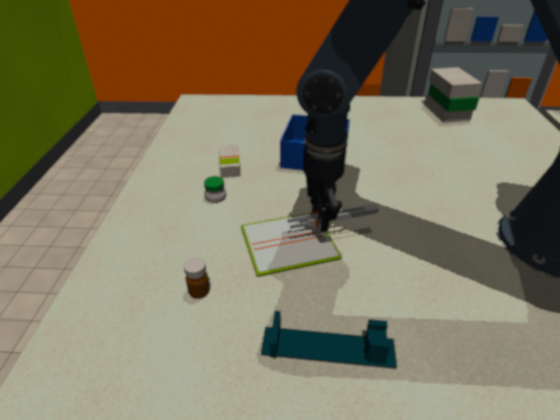

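View pics/c17.png

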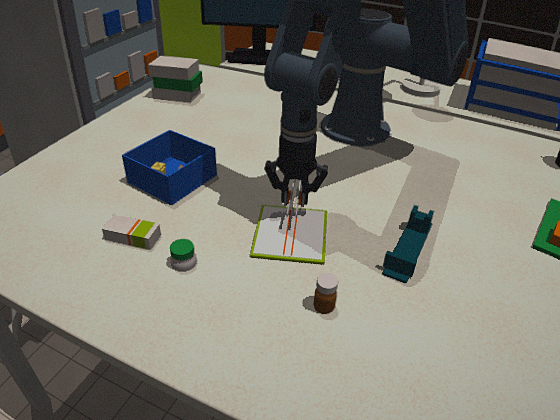

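```bash
python3 -c "
from station import manip
print(manip.sign_off(), manip.sense()['t'])"
```

```text
the job is handed in; nothing more can be done
the job is handed in; nothing more can be done
```

I cleared the tile and handed the job in at about 29 s. The arm is holding the tweezers steady over the tile at a tip gap of about 16 mm.

**What I did**
- The carton offcut and the yellow paper ball went into the blue bin; a wrist picture showed both lying inside.
- I took the tweezers off their rest by the orange pads, lifted them about 50 mm straight up and carried them to the tile. I then squeezed in small steps while watching the tips; they never came close to touching.

**Last checks**
- **Gap:** the edges in the wrist picture give 15.8–16.3 mm. The networks' two tip points give about 15.2 mm, roughly 0.8 mm less.
- **Alignment:** the midpoint of the tips is within about 0.1 mm of the middle of the two lines in the same picture, and the blades run parallel to the lines.
- **Height:** the tips are about 43 mm above the tile and within about 2 mm of the height of the pads, so level.
- **Steadiness:** the pictures matched before and after a one-second hold. The finger reading drifted slightly, from 0.359 to 0.353, with no visible change at the tips.
- **Other items:** the pill bottle, ointment jar and carton stand where they were in the side and scene pictures.

**Disagreement:** at an earlier step (finger reading 0.374) the measured gap was about 1.5 mm wider than the given pad-width figures predict. I went by the picture, so the gap could be about 1 mm narrower than I measured.

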